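Turn the crank pulley to its timing notch and lock it with the pin

ROBOT

A 7-joint arm with a two-finger parallel gripper is mounted at the origin on the work surface. World frame = base frame: x ahead of the robot, y to its left, z up, the work surface at z = 0. Lengths are in mm, angles in rad, forces in N, time in s.
With the tool pointing down it reaches from about 400 to 875 mm from the base axis. Payload 4.4 kg.
Tool frame: the origin (TCP) lies at the very end of the fingers, on their centre line; the grasp point (between the pads) lies 19 mm behind it; z points along the fingers, x is the direction in which the jaws open and shut, and the axes are right-handed (so a half turn about z gives the same grasp; the last joint's range is limited). The gripper opens to 85 mm and grips with 20 to 120 N. Pads are 22 mm wide; open, the fingers measure 114 mm over their backs; the gripper's body (76 mm by 85 mm) begins 54 mm behind the grasp point. The pads swing forward as they close: fully open they stand 13 mm farther back than shut.
Start: joints at [1.262, 0.628, 0.038, 1.517, -0.027, 0.996, -0.02], TCP at [156.301, -630.942, 231.313] pointing down, gripper open.
Joint ranges: [-3.06, 3.06], [-0.37, 2.12], [-1.25, 1.32], [0.18, 2.47], [-1.1, 4.24], [0.23, 1.98], [-2.94, 2.94]. Speed limits (rad/s): [2.57, 2.57, 3.14, 3.14, 3.14, 3.14, 3.14].

INTERFACE

Orientations are given as [roll, pitch, yaw] about the fixed x, y, z axes, in that order (R = Rz(yaw) Ry(pitch) Rx(roll)).
In Python, from cell import ctrl, get_image, job, models gives the robot as it stands.
- The arm moves only by the tool move_arm, never from a script. Its argument "moves" is a list that holds one entry, the list of rows, each a list of 6 numbers: the shift along the tool's x, y, z in m, then the turn, a rotation vector about the tool's x, y, z in rad. A call has 1 to 20 rows; each row is the pose to reach, as a shift and turn from the pose commanded when the call began, along the tool's axes at that moment; what a row does not reach only later rows make up. A row lasts 1/8 s, in which the tool goes at most 62.5 mm and 10.7 degrees, less where a joint would pass 70% of its speed; a pose out of reach is approached as far as the arm can. A call with a gripper value outside its range is refused whole. "jaw" is the opening, from 0 (shut) to 1 (fully open), set as the call begins (left out, the last holds). The fingers move at their own pace and stop on an object; the grip force is fixed at half the most. Time passes only in rows, so rows that repeat a pose let the fingers close. It gives the time, the measured TCP pose, the force and the opening at its end, in the units of the state.
- ctrl.read_state(): the state, without advancing time (a new reading comes with each control period).
- get_image(name): name is "scene" or "top" or "wrist"; returns a dict with "color" (420x560x3 uint8, blue, green, red), "fov_y" (degrees; the focal length in pixels is half the picture's height over the tangent of half this angle, whatever the lens; pixels are square), "cx", "cy" (the principal point, pixels), "k1" (the pictures are not rectified: a ray, as slopes to the right and down, at radius r is drawn at 1 + k1 r^2 times it, then the intrinsics apply), "origin" and "orientation" of the camera in the world; the wrist camera has in their place "hand_eye" (4x4, takes a point from camera to tool coordinates, whose origin is the TCP and whose axes are the tool frame's). Camera axes: x right, y up, looking along -z (the intrinsics and any distortion apply to the point x, -y, -z); pixel columns grow to the right and rows downward; lengths in mm; the calibration is good to about 2 mm. A picture is of the moment at which its call begins: read the wrist's pose just before it. There is no depth.
- job.finish_job(): hands the job in, once; it reports no verdict.
Trained networks look in the newest picture that a camera, given by its name, has taken for a name from the list of things; names that differ only in an ending like _2 or _b are one class to them, and where a whole thing is asked for, a point or a joint stands for the part that bears it (a point fixed in the world has none). Each returns a list of dicts, best first, with "score" (0 to 1); they miss things now and then, are a little off and sometimes report something else, mostly with a low value. They report only what shows in the picture. A call takes as long as a camera call.
- models.cut_out(camera, thing): "pixels" (420x560 bool, what is visible of it) and "uv" ([column, row] in pixels, amid what is visible of it).
- models.place_of(camera, thing): "uv" ([column, row] in pixels: a listed point, or the origin of a listed thing).
The state is a dict: "clock": time; "qpos": joint angles; "qd": joint speeds; "tau": joint torques, N m; "eef_pos": TCP position; "tool_rot": TCP orientation; "force": force on the tool from outside, world axes, zero at the start; "torque": the same for the moment, N m; "width": finger opening in mm.
Only numpy, scipy, OpenCV 4.12 (cv2) and the standard library are available. Lean on these libraries where they do the work, as an engineer would, in place of code of your own. Each camera call takes 0.05 s, during which the arm holds its last target.

TASK

Rub the pulley round with a light fingertip on its rubber rim until the timing notch, hidden at first behind the guards, stands at the top under the guide bush. Then take the steel locking pin with the smooth round head from the wooden rack and lower it through the bush, fully home in the notch, and let go. Press gently on the pulley and on the pin, never hard, and leave everything else where it is.

Things in the scene. Friction and masses are not known exactly. Their poses are not given: they have to be found in the camera images.
- fixture: Grey fixed bench fixture, 200 (x) by 260 mm (y); origin at the centre of its underside, z up. The pulley's level axle runs along its x, 130 mm above the bench over the origin. Guard walls end 155 to 165 mm high (outer faces x -86 and +58 mm, y +-125 mm). A yoke, 253 mm high (posts at y +-50, x 36 to 48 mm, bar across), holds the guide bush over the flange.
- rim_top (a point): Nominal top of the rubber rim, mid-width: fixture x -40, y 0, z 220 mm; axes parallel to the fixture's. The black rim is a drum 66 mm wide (fixture x -72 to -6 mm), nominal radius 90 mm about the axle, bare on its upper side. It runs out of true, 3.5 mm high or low as it turns, so its real height is found only by touch.
- notch (a point): Timing notch: a slot 16 mm wide and deep across the edge of the pulley's steel flange (24 mm thick, radius 100 mm, fixture x 0 to 24 mm, beside the rubber rim). The point is mid-mouth, 100 mm from the axle, and goes round with the pulley; z points outward. A radial steel rib on the flange's +x face points at the notch. At the top it is at fixture x 12, y 0, z 230 mm.
- guide_mouth (a point): Centre of the upper mouth of the guide bush: fixture x 12, y 0, z 253 mm. The bush is a fixed steel block, 44 mm (fixture x -8 to 36 mm) by 36 mm (y) by 20 mm high, with an upright through hole 14 mm wide; its underside is 3 mm above the flange.
- lock_pin: Loose steel pin, 0.13 kg, upright in one of the rack's holes: shank 12 mm diameter, 36 mm long, tapering over the last 8 mm to 7 mm; smooth round head 24 mm diameter, 36 mm high. Origin at the tip, z up; head from z 36 to 72 mm. Home, the head sits on the bush, tip 36 mm below its mouth; on the bare flange it stands 13 mm proud. Its taper draws the pulley in if the notch is within 3 mm.
- pin_rack: Wooden rack block (fixed), 190 x 50 x 50 mm, three holes 16 mm wide in a row along its x at -60, 0 and +60 mm; origin at the centre of its underside. Pins hang in it by their heads, at 50 mm height.
- drift_punch: Bystander in the rack: dark punch, 12 mm shank, slim head 18 mm diameter and 60 mm high; origin at its tip.
- bolt: Bystander in the rack: flanged hex bolt, low head 14 mm high, 32 mm across the flange; origin at its tip.
- wrench: Bystander: steel wrench 190 mm long lying on the bench between rack and fixture.
- screwdriver: Bystander: screwdriver lying on the bench.
- spray_can: Bystander: bare metal can, 60 mm diameter, 170 mm high; origin under its centre.
- grease_jar: Bystander: jar 72 mm diameter, 80 mm high.
- bearing: Bystander: steel ring, 52 mm diameter, 16 mm high, on the bench.
- parts_cup: Bystander: metal cup, 70 mm diameter, 60 mm high.
- pulley: Rubber-rimmed drum and steel flange in one, about 1.6 kg (varies); origin on the axle, 130 mm over the fixture's origin, x along the axle, z towards the notch. It turns both ways without limit, bearing drag 0.11 N m (1.2 N at the rim), and stays where left, coasting a few mm; its mounts sink 1 mm per 10 N. A finger pressing 10 to 18 N drives it; a lighter touch may slip, 30 N harms the bearing.

How it is judged:
By the outcome, as a careful person would: the job done as asked, in the order asked, and still so for the second after the job is handed in, with the robot touching nothing.
It also fails if it takes over 72 s, if anything falls off the work surface, if the arm or the gripper's body presses on something with over 40 N, if the wrist force passes 120 N, or if a joint passes its speed limit or range.

## Working session

There is one attempt and no reset: what is moved stays moved. The work goes in short steps, Python scripts to look and compute and a tool call to move; the robot and the scene stay as the last step left them, time stands still between calls to the robot, and variables do not carry over. Pictures are saved under pics/ and viewed, and the job is handed in when it is done.

Besides the shell and the picture viewer there is one more tool, called by a JSON object that holds its "fn" and its "kwargs", one argument or row to a line. move_arm: Moves the arm, as the interface text tells. Its arguments: {"type":"object","properties":{"moves":{"type":"array","items":{"type":"array","items":{"type":"array","items":{"type":"number"}}}},"jaw":{"type":"number"}},"required":["moves"]}

```bash
ls; mkdir -p pics
python3 - <<'E'
from cell import ctrl,get_image,job,models
import cv2
print(ctrl.read_state())
for n in ("scene","top","wrist"):
    im=get_image(n); cv2.imwrite(f"pics/{n}0.png",im["color"]); print(n,{k:v for k,v in im.items() if k!="color"})
E
```

```text
pics
{'clock': 0.0, 'qpos': array([ 1.2622342 ,  0.62936551,  0.03847083,  1.51841316, -0.02703851,
        0.996285  , -0.01999428]), 'qd': array([-4.99375740e-04,  1.62287545e-03, -2.08449217e-03, -8.07930676e-04,
       -2.53679043e-04,  4.28916137e-05,  8.43268876e-04]), 'tau': array([-5.38504919e-04, -5.63398182e+01,  1.22604702e+00, -1.93445492e+01,
        1.10106068e-02,  1.05361352e-02,  3.42145051e-05]), 'eef_pos': array([ 156.11571922, -630.30641422,  230.36260511]), 'tool_rot': array([ 3.14158026e+00,  1.95230845e-03, -1.32807384e+00]), 'force': array([ 0.24175385,  0.77762349, -0.10097324]), 'torque': array([-0.04281089, -0.00059564, -0.02084347]), 'width': 85.2539273859805}
scene {'fov_y': 46.504929188849665, 'cx': 278.68663785487325, 'cy': 203.03764596260464, 'k1': -0.15532087355035312, 'origin': array([1082.8626601 ,   -5.8779877 , 1071.32932166]), 'orientation': array([ 0.52496262, -0.00773565,  1.48166995])}
top {'fov_y': 54.13767220710181, 'cx': 275.9644580686797, 'cy': 213.40200219068782, 'k1': 0.01891107054155426, 'origin': array([ 444.68324015,   40.16105746, 1038.029777  ]), 'orientation': array([ 0.13290594, -0.02800117, -1.56097133])}
wrist {'fov_y': 65.11796222612442, 'cx': 289.19340624142603, 'cy': 214.21644381979303, 'k1': -0.08138848930567903, 'hand_eye': array([[ 9.99999674e-01, -7.93355376e-04, -1.49278063e-04,
        -2.04548544e-01],
       [-8.03566487e-04, -9.60526843e-01, -2.78186156e-01,
        -6.99002890e+01],
       [ 7.73148954e-05,  2.78186185e-01, -9.60527168e-01,
        -1.43001336e+02],
       [ 0.00000000e+00,  0.00000000e+00,  0.00000000e+00,
         1.00000000e+00]])}
```

View pics/scene0.png

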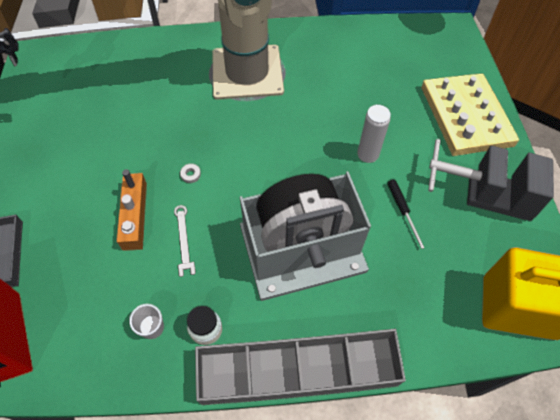

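View pics/top0.png

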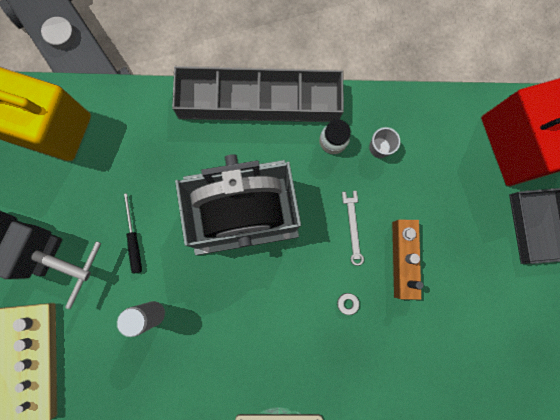

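View pics/wrist0.png

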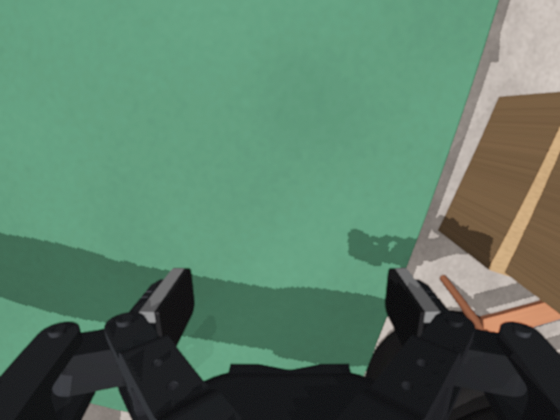

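```bash
cat > h.py <<'E'
import numpy as np, cv2
from scipy.spatial.transform import Rotation as R
from cell import ctrl,get_image,job,models
def cam(im,state=None):
    f=210/np.tan(np.radians(im["fov_y"]/2))
    K=np.array([[f,0,im["cx"]],[0,f,im["cy"]],[0,0,1]]); D=np.array([im["k1"],0,0,0.])
    if "origin" in im:
        M=R.from_euler("xyz",im["orientation"]).as_matrix(); o=np.array(im["origin"])
    else:
        T=R.from_euler("xyz",state["tool_rot"]).as_matrix(); H=im["hand_eye"]
        M=T@H[:3,:3]; o=T@H[:3,3]+state["eef_pos"]
    return K,D,M@np.diag([1,-1,-1.]),o   # M: cv camera->world
def ray(c,uv):
    K,D,M,o=c
    p=cv2.undistortPoints(np.array([[uv]],float),K,D)[0,0]
    d=M@np.array([p[0],p[1],1]); return o,d/np.linalg.norm(d)
def onz(c,uv,z):
    o,d=ray(c,uv); return o+d*(z-o[2])/d[2]
def tri(rs):
    A=np.zeros((3,3));b=np.zeros(3)
    for o,d in rs:
        P=np.eye(3)-np.outer(d,d);A+=P;b+=P@o
    x=np.linalg.solve(A,b); return x,[np.linalg.norm((np.eye(3)-np.outer(d,d))@(x-o)) for o,d in rs]
def proj(c,X):
    K,D,M,o=c
    return cv2.projectPoints((np.atleast_2d(X)-o)@M,np.zeros(3),np.zeros(3),K,D)[0][:,0]
E
python3 - <<'E'
from h import *
np.set_printoptions(precision=1,suppress=True)
ims={n:get_image(n) for n in("scene","top")}
cs={n:cam(ims[n]) for n in ims}
for t in("fixture","rim_top","guide_mouth","lock_pin","pin_rack","drift_punch","bolt","notch","pulley","spray_can"):
    r=[]
    for n in cs:
        p=models.place_of(n,t); 
        print(t,n,[(np.array(q["uv"]),round(q["score"],2)) for q in p[:3]])
        if p:r.append(ray(cs[n],p[0]["uv"]))
    if len(r)==2: print("   ",*tri(r))
E
```

```text
fixture scene [(array([305.4, 246.2]), 0.69), (array([148.5, 327.4]), 0.69)]
fixture top []
rim_top scene [(array([148.3, 327.8]), 0.69), (array([302.4, 187.6]), 0.63)]
rim_top top [(array([240.5, 212. ]), 0.73)]
    [685.3 -68.9 115.2] [np.float64(200.70487919906026), np.float64(200.70487919906023)]
guide_mouth scene []
guide_mouth top [(array([230.7, 184.1]), 0.61)]
lock_pin scene [(array([132.1, 213.5]), 0.68)]
lock_pin top [(array([407.9, 257.9]), 0.64)]
    [ 474.5 -312.8   18.5] [np.float64(3.145138778246466), np.float64(3.1451387782466216)]
pin_rack scene []
pin_rack top []
drift_punch scene [(array([133.6, 193. ]), 0.5)]
drift_punch top [(array([406.9, 285.4]), 0.46), (array([132.7, 234.8]), 0.36)]
    [ 406.5 -314.7    4.8] [np.float64(1.2982271315118945), np.float64(1.29822713151205)]
bolt scene [(array([133.3, 233.8]), 0.54), (array([181.2, 240.5]), 0.4), (array([152.1, 327.1]), 0.31)]
bolt top [(array([404.9, 237.2]), 0.53), (array([343.3, 301.9]), 0.19)]
    [ 526.6 -309.7    9.3] [np.float64(3.665087147631473), np.float64(3.665087147631624)]
notch scene [(array([310.7, 199.6]), 0.36)]
notch top [(array([407.1, 286.1]), 0.47)]
    [538.3 -37.1 383.3] [np.float64(183.05028942943832), np.float64(183.0502894294383)]
pulley scene [(array([190.6, 174.1]), 0.59)]
pulley top [(array([235. , 198.8]), 0.67)]
    [582.8 -10.5 374. ] [np.float64(103.37477085362922), np.float64(103.37477085362927)]
spray_can scene [(array([369.1, 152.6]), 0.6), (array([131.7, 213.7]), 0.32)]
spray_can top [(array([152.3, 311.4]), 0.57)]
    [339.7 310.1  15.7] [np.float64(1.785065541131755), np.float64(1.7850655411318017)]
```

Run:
```python
import cv2
s=cv2.imread("pics/scene0.png");t=cv2.imread("pics/top0.png")
cv2.imwrite("pics/sf.png",cv2.resize(s[165:305,225:385],None,fx=5,fy=4.2857,interpolation=cv2.INTER_CUBIC)[:600] if 0 else cv2.resize(s[165:305,225:385],None,fx=4,fy=4,interpolation=cv2.INTER_CUBIC))
cv2.imwrite("pics/tf.png",cv2.resize(t[145:265,165:315],None,fx=5,fy=5,interpolation=cv2.INTER_CUBIC))
a=cv2.resize(s[160:260,100:160],None,fx=6,fy=6,interpolation=cv2.INTER_CUBIC)
b=cv2.resize(t[210:310,380:440],None,fx=6,fy=6,interpolation=cv2.INTER_CUBIC)
cv2.imwrite("pics/rk.png",cv2.hconcat([a,b]))
```

```text
(no output)
```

View pics/sf.png

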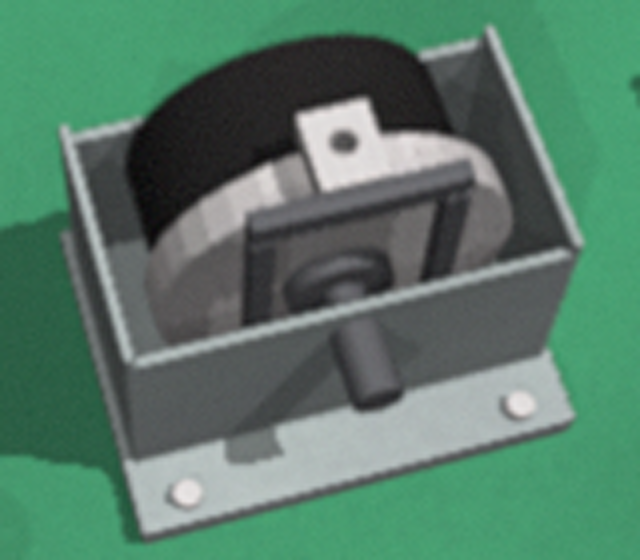

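View pics/tf.png

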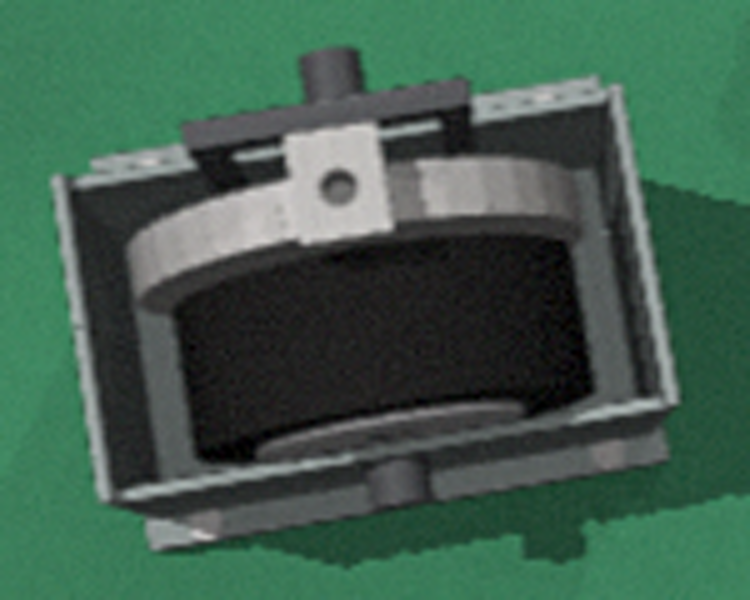

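View pics/rk.png

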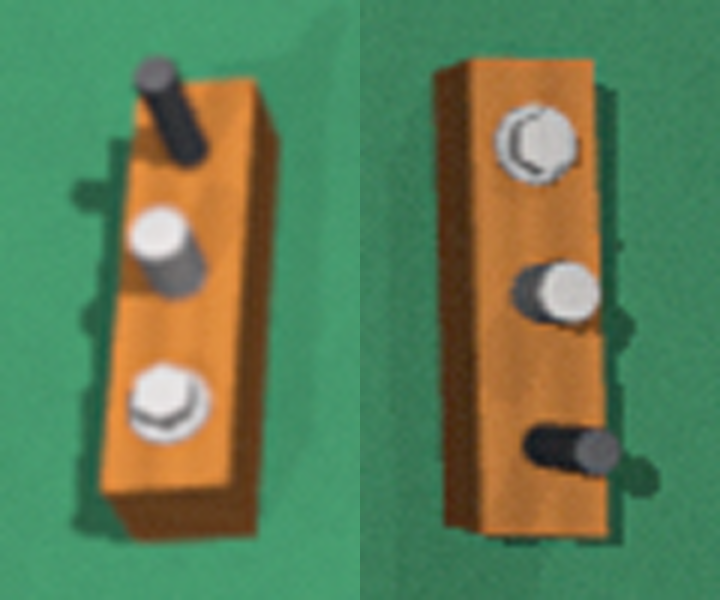

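```bash
cat > fit.py <<'E'
from h import *
from scipy.optimize import least_squares
np.set_printoptions(precision=2,suppress=True)
ims={n:get_image(n) for n in("scene","top")}
cs={n:cam(ims[n]) for n in ims}
def fit(obs,p0,zs):
    def res(p):
        c,s=np.cos(p[2]),np.sin(p[2]); out=[]
        for n,(X,uv) in obs:
            X=np.array(X,float); 
            if np.isnan(X[2]): X[2]=p[3]
            W=[p[0]+c*X[0]-s*X[1],p[1]+s*X[0]+c*X[1],X[2]]
            off=p[zs:zs+2] if n=="scene" else p[zs+2:zs+4]
            out+=list(proj(cs[n],W)[0]-np.array(uv)-off)
        return np.array(out+list(np.array(p[zs:])*0.5))
    r=least_squares(res,p0); print(r.x); print(r.fun[:-4].reshape(-1,2)); return r.x
N=np.nan
obs=[("scene",((12,0,253),(311,200.5))),("top",((12,0,253),(232.8,182.2))),
("scene",((58,-125,N),(257.75,255.5))),("scene",((58,125,N),(369.5,227))),("scene",((-86,125,N),(347.5,172.5))),("scene",((-86,-125,N),(241.25,197))),
("top",((58,125,N),(177,181))),("top",((58,-125,N),(288.4,163))),("top",((-86,-125,N),(300,225.4))),("top",((-86,125,N),(185.6,244.4)))]
fit(obs,[600,60,0.1,160,0,0,0,0],4)
obs=[("top",((95,25,50),(398.3,220))),("top",((95,-25,50),(418.8,220))),("top",((-95,-25,50),(421.2,299.5))),("top",((-95,25,50),(400.5,298.8))),
("scene",((-95,-25,50),(122.5,173.7))),("scene",((-95,25,50),(142.2,173.3))),("scene",((95,25,50),(138.3,241.2))),("scene",((95,-25,50),(117.2,242.2)))]
fit(obs,[470,-310,0,0,0,0,0],3)
print(tri([ray(cs["scene"],(127,198.7)),ray(cs["top"],(414.8,258.7))]), onz(cs["scene"],(127,198.7),86),onz(cs["top"],(414.8,258.7),86))
E
python3 fit.py
```

```text
[596.92 103.22   0.18 152.96  -0.57   0.73  -0.77   0.7 ]
[[ 0.27 -1.72]
 [-0.15 -0.13]
 [-1.33  0.63]
 [ 1.19  0.41]
 [ 0.67  0.22]
 [-0.94  0.64]
 [-0.91 -0.68]
 [ 0.52 -0.84]
 [ 0.46  0.67]
 [-0.11  1.17]]
[ 472.05 -308.     -0.     -0.39   -0.22   -0.53   -0.58]
[[-0.1  -0.32]
 [-0.21 -0.  ]
 [ 0.21 -0.12]
 [-0.03  0.3 ]
 [ 0.37  0.84]
 [ 0.05 -0.22]
 [-0.35 -0.55]
 [-0.17 -0.12]]
(array([ 470.8 , -307.59,   83.56]), [np.float64(1.7940044768340633), np.float64(1.7940044768340548)]) [ 472.85 -304.98   86.  ] [ 470.59 -308.6    86.  ]
```

```bash
cat >> h.py <<'E'
import json,os
def cmd():
    if os.path.exists("cmd.json"):
        d=json.load(open("cmd.json")); return np.array(d["p"]),R.from_matrix(d["R"])
    return np.array([156.301,-630.942,231.313]),R.from_euler("xyz",[np.pi,0,-1.328])
def applied(row):
    p,r=cmd(); p=p+r.apply(np.array(row[:3])*1000); r=r*R.from_rotvec(row[3:])
    json.dump({"p":list(p),"R":r.as_matrix().tolist()},open("cmd.json","w"))
    s=ctrl.read_state(); print("cmd",p.round(2),r.as_euler("xyz").round(4),"meas",s["eef_pos"].round(2),s["tool_rot"].round(4),"F",s["force"].round(2),"w",round(s["width"],1),"t",round(s["clock"],2))
def rows(targets):
    p,r=cmd(); o=[]
    for W,yaw in targets:
        d=r.inv().apply(np.array(W)-p)/1000; q=(r.inv()*R.from_euler("xyz",[np.pi,0,yaw])).as_rotvec()
        o.append([round(float(v),4) for v in d]+[round(float(v),4) for v in q])
    for x in o: print(x)
FX=np.array([597.,103.]);FY=0.18
def fx(x,y,z):
    c,s=np.cos(FY),np.sin(FY); return np.array([FX[0]+c*x-s*y,FX[1]+s*x+c*y,z])
E
python3 - <<'E'
from h import *
print(fx(-40,0,340)); rows([([200,-500,300],-1.0),(fx(-40,0,350),0.18)])
E
```

```text
[557.64625229  95.83881706 340.        ]
[-0.1166, -0.0739, -0.0687, -0.0, 0.0, -0.328]
[-0.609, -0.5643, -0.1187, 0.0, 0.0, -1.508]
```

{"fn": "move_arm", "kwargs": {
  "moves": [
    [[-0.117,-0.074,-0.069,0,0,-0.328],[-0.117,-0.074,-0.069,0,0,-0.328],[-0.609,-0.5643,-0.1187,0,0,-1.508],[-0.609,-0.5643,-0.1187,0,0,-1.508],[-0.609,-0.5643,-0.1187,0,0,-1.508],[-0.609,-0.5643,-0.1187,0,0,-1.508],[-0.609,-0.5643,-0.1187,0,0,-1.508],[-0.609,-0.5643,-0.1187,0,0,-1.508],[-0.609,-0.5643,-0.1187,0,0,-1.508],[-0.609,-0.5643,-0.1187,0,0,-1.508],[-0.609,-0.5643,-0.1187,0,0,-1.508],[-0.609,-0.5643,-0.1187,0,0,-1.508],[-0.609,-0.5643,-0.1187,0,0,-1.508],[-0.609,-0.5643,-0.1187,0,0,-1.508],[-0.609,-0.5643,-0.1187,0,0,-1.508],[-0.609,-0.5643,-0.1187,0,0,-1.508],[-0.609,-0.5643,-0.1187,0,0,-1.508]]
  ],
  "jaw": 0
}}

```text
clock: 3.48
eef_pos: [557.3, 94.1, 350.0]
tool_rot: [3.14, 0.001, 0.178]
force: [-0.9, -0.2, -0.7]
width: 0.0
```

Run:
```python
from h import *
applied([-0.609, -0.5643, -0.1187, 0, 0, -1.508])
s=ctrl.read_state(); im=get_image("wrist"); cv2.imwrite("pics/w1.png",cv2.resize(im["color"],None,fx=1.42,fy=1.42,interpolation=cv2.INTER_CUBIC))
np.savez("w1.npz",im=im["color"],pos=s["eef_pos"],rot=s["tool_rot"])
c=cam(im,s)
for X in [(12,0,253),(58,125,155),(-86,125,155),(58,-125,155),(-86,-125,155)]: print(X,proj(c,fx(*X)).round(1))
for t in("notch","guide_mouth"): print(t,[(q["uv"],q["score"]) for q in models.place_of("wrist",t)])
```

```text
cmd [557.64  95.86 350.01] [3.1416 0.     0.18  ] meas [557.31  94.14 349.99] [3.1405e+00 5.0000e-04 1.7770e-01] F [-0.88 -0.18 -0.71] w 0.0 t 3.48
(12, 0, 253) [[359.2 213.6]]
(58, 125, 155) [[392.   60.9]]
(-86, 125, 155) [[242.5  60.1]]
(58, -125, 155) [[374.7 293.3]]
(-86, -125, 155) [[250.8 293.8]]
notch []
guide_mouth [([362.1, 214.9], 0.9)]
```

View pics/w1.png

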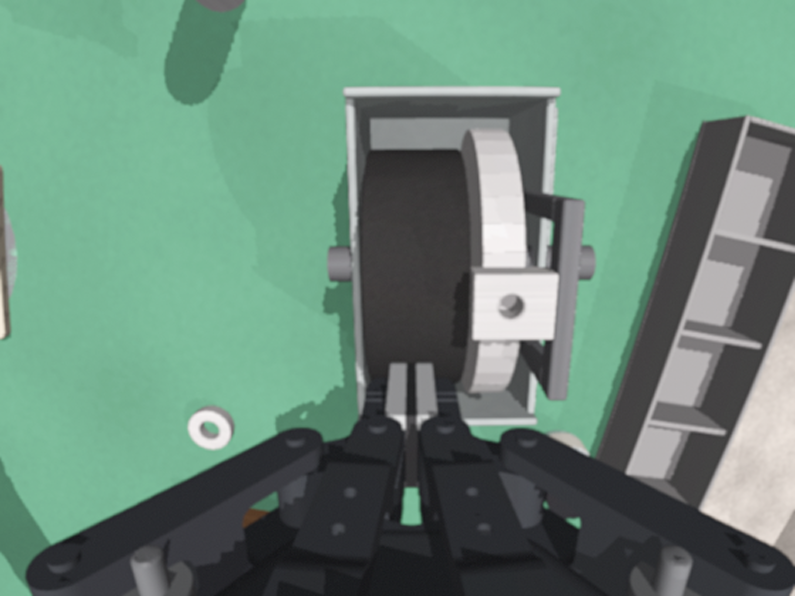

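```bash
cat >> h.py <<'E'
def arc(lst,x=-45):
    "lst of (phi_deg, r)"
    p,r=cmd(); o=[]
    for ph,rr in lst:
        a=np.radians(ph); W=fx(x,rr*np.sin(a),130+rr*np.cos(a))
        d=r.inv().apply(W-p)/1000; q=(r.inv()*(R.from_euler("xyz",[np.pi,0,FY])*R.from_rotvec([-a,0,0]))).as_rotvec()
        o.append([round(float(v),4) for v in d]+[round(float(v),4) for v in q])
    print("["+", ".join(str(x) for x in o)+"]")
E
python3 - <<'E'
from h import *
arc([(-35,125)])
arc([(-35,100)])
E
```

```text
[[-0.005, 0.0717, 0.1176, 0.6109, 0.0, 0.0]]
[[-0.005, 0.0574, 0.1381, 0.6109, 0.0, 0.0]]
```

{"fn": "move_arm", "kwargs": {
  "moves": [
    [[-0.005,0.0717,0.1176,0.6109,0.0,0.0],[-0.005,0.0717,0.1176,0.6109,0.0,0.0],[-0.005,0.0717,0.1176,0.6109,0.0,0.0],[-0.005,0.0717,0.1176,0.6109,0.0,0.0],[-0.005,0.0574,0.1381,0.6109,0.0,0.0],[-0.005,0.0574,0.1381,0.6109,0.0,0.0]]
  ]
}}

```text
clock: 4.38
eef_pos: [561.8, 40.5, 212.3]
tool_rot: [-2.53, 0.001, 0.184]
force: [0.1, 0.4, 0.1]
width: -0.0
```

Run:
```python
from h import *
applied([-0.005, 0.0574, 0.1381, 0.6109, 0.0, 0.0])
arc([(-35,95)])
```

```text
cmd [562.99  38.5  211.91] [-2.5307  0.      0.18  ] meas [561.81  40.54 212.29] [-2.5297e+00  1.0000e-03  1.8370e-01] F [0.12 0.41 0.15] w -0.0 t 4.38
[[0.0, -0.0, 0.005, -0.0, 0.0, 0.0]]
```

{"fn": "move_arm", "kwargs": {
  "moves": [
    [[0,0,0.003,0,0,0],[0,0,0.005,0,0,0]]
  ]
}}

```text
clock: 4.62
eef_pos: [563.1, 41.6, 208.8]
tool_rot: [-2.532, -0.002, 0.181]
force: [-0.1, -0.2, -0.0]
width: -0.0
```

{"fn": "move_arm", "kwargs": {
  "moves": [
    [[0,0,0.001,0,0,0]]
  ]
}}

```text
clock: 4.75
eef_pos: [562.7, 42.0, 207.5]
tool_rot: [-2.532, -0.001, 0.18]
force: [0.3, -0.7, 1.3]
width: 0.2
```

{"fn": "move_arm", "kwargs": {
  "moves": [
    [[0,0,0.001,0,0,0]]
  ]
}}

```text
clock: 4.88
eef_pos: [562.7, 42.0, 206.8]
tool_rot: [-2.531, -0.001, 0.18]
force: [-1.7, -4.3, 6.6]
width: -0.0
```

{"fn": "move_arm", "kwargs": {
  "moves": [
    [[0,0,0.0007,0,0,0],[0,0,0.0007,0,0,0]]
  ]
}}

```text
clock: 5.12
eef_pos: [562.7, 41.8, 206.5]
tool_rot: [-2.532, -0.001, 0.179]
force: [-1.8, -4.0, 6.8]
width: 0.0
```

Run:
```python
from h import *
for z in(.005,.001,.001,.0007): applied([0,0,z,0,0,0])
arc([(p,92.3) for p in (-32,-26,-19,-11,-3,5,13,21,27,31,33)]+[(33,110),(20,120),(0,125),(-20,120),(-35,110)])
```

```text
cmd [562.48  41.32 207.82] [-2.5307  0.      0.18  ] meas [562.71  41.75 206.49] [-2.5318e+00 -7.0000e-04  1.7890e-01] F [-1.76 -4.04  6.83] w 0.0 t 5.12
cmd [562.38  41.88 207.  ] [-2.5307  0.      0.18  ] meas [562.71  41.75 206.49] [-2.5318e+00 -7.0000e-04  1.7890e-01] F [-1.76 -4.04  6.83] w 0.0 t 5.12
cmd [562.27  42.45 206.18] [-2.5307  0.      0.18  ] meas [562.71  41.75 206.49] [-2.5318e+00 -7.0000e-04  1.7890e-01] F [-1.76 -4.04  6.83] w 0.0 t 5.12
cmd [562.2   42.84 205.61] [-2.5307  0.      0.18  ] meas [562.71  41.75 206.49] [-2.5318e+00 -7.0000e-04  1.7890e-01] F [-1.76 -4.04  6.83] w 0.0 t 5.12
[[0.0, -0.0048, 0.0001, -0.0524, 0.0, 0.0], [0.0, -0.0145, 0.0011, -0.1571, 0.0, 0.0], [0.0, -0.0255, 0.0036, -0.2793, 0.0, 0.0], [0.0, -0.0376, 0.008, -0.4189, 0.0, 0.0], [0.0, -0.0489, 0.014, -0.5585, 0.0, 0.0], [0.0, -0.0593, 0.0216, -0.6982, 0.0, 0.0], [0.0, -0.0686, 0.0305, -0.8378, 0.0, 0.0], [0.0, -0.0765, 0.0407, -0.9774, 0.0, 0.0], [0.0, -0.0815, 0.049, -1.0821, 0.0, 0.0], [0.0, -0.0843, 0.0548, -1.152, 0.0, 0.0], [0.0, -0.0856, 0.0577, -1.1869, 0.0, 0.0], [0.0, -0.102, 0.0511, -1.1869, 0.0, 0.0], [0.0, -0.0983, 0.0235, -0.96, 0.0, 0.0], [0.0, -0.0717, -0.0101, -0.6109, 0.0, 0.0], [0.0, -0.0311, -0.0236, -0.2618, 0.0, 0.0], [0.0, -0.0, -0.0177, -0.0, 0.0, 0.0]]
```

{"fn": "move_arm", "kwargs": {
  "moves": [
    [[0,0,0.001,0,0,0]]
  ]
}}

```text
clock: 5.25
eef_pos: [562.8, 41.7, 205.9]
tool_rot: [-2.532, -0.001, 0.178]
force: [-2.5, -8.9, 14.0]
width: 0.2
```

Run:
```python
from h import *
applied([0,0,.001,0,0,0])
arc([(p,91.5) for p in (-32,-26,-19,-12,-6,-3)])
```

```text
cmd [562.1   43.41 204.79] [-2.5307  0.      0.18  ] meas [562.75  41.72 205.91] [-2.5325e+00 -8.0000e-04  1.7850e-01] F [-2.48 -8.94 14.03] w 0.2 t 5.25
[[0.0, -0.0048, -0.0001, -0.0524, 0.0, 0.0], [0.0, -0.0143, 0.0009, -0.1571, 0.0, 0.0], [0.0, -0.0252, 0.0034, -0.2793, 0.0, 0.0], [0.0, -0.0358, 0.0071, -0.4015, 0.0, 0.0], [0.0, -0.0444, 0.0113, -0.5062, 0.0, 0.0], [0.0, -0.0485, 0.0137, -0.5585, 0.0, 0.0]]
```

{"fn": "move_arm", "kwargs": {
  "moves": [
    [[0.0,-0.0048,-0.0001,-0.0524,0.0,0.0],[0.0,-0.0143,0.0009,-0.1571,0.0,0.0],[0.0,-0.0252,0.0034,-0.2793,0.0,0.0],[0.0,-0.0358,0.0071,-0.4015,0.0,0.0],[0.0,-0.0444,0.0113,-0.5062,0.0,0.0],[0.0,-0.0485,0.0137,-0.5585,0.0,0.0]]
  ]
}}

```text
clock: 6.0
eef_pos: [553.7, 92.2, 222.9]
tool_rot: [-3.092, -0.003, 0.183]
force: [-0.4, -1.6, 2.6]
width: -0.1
```

Run:
```python
from h import *
applied([0.0, -0.0485, 0.0137, -0.5585, 0.0, 0.0])
p=[5,14,23,31,36,39]
arc([(a,91.5) for a in p])
ims=get_image("scene")["color"]
cv2.imwrite("pics/s2.png",cv2.resize(ims[165:305,225:385],None,fx=4,fy=4,interpolation=cv2.INTER_CUBIC))
```

```text
cmd [553.58  90.22 221.38] [-3.0892  0.      0.18  ] meas [553.72  92.19 222.86] [-3.0916e+00 -2.8000e-03  1.8320e-01] F [-0.41 -1.57  2.59] w -0.1 t 6.0
[[0.0, -0.0127, 0.0009, -0.1397, 0.0, 0.0], [0.0, -0.0268, 0.004, -0.2967, 0.0, 0.0], [0.0, -0.0401, 0.0093, -0.4538, 0.0, 0.0], [0.0, -0.0512, 0.0157, -0.5935, 0.0, 0.0], [0.0, -0.0576, 0.0204, -0.6807, 0.0, 0.0], [0.0, -0.0612, 0.0235, -0.7331, 0.0, 0.0]]
```

View pics/s2.png

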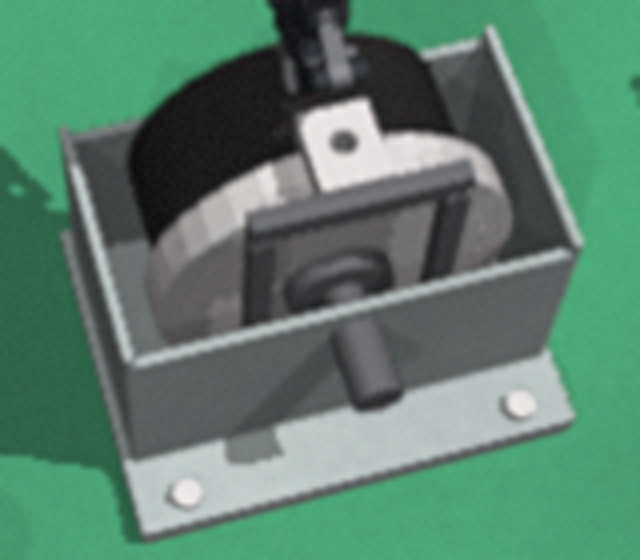

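{"fn": "move_arm", "kwargs": {
  "moves": [
    [[0,0,0.001,0,0,0],[0,0,0.001,0,0,0]]
  ]
}}

```text
clock: 6.3
eef_pos: [554.1, 90.2, 221.7]
tool_rot: [-3.088, -0.001, 0.179]
force: [-2.2, -0.5, 11.7]
width: -0.0
```

```bash
sed -i 's/^FX=.*/FX=np.array([597.27,101.52]);FY=0.18/' h.py
python3 - <<'E'
from h import *
applied([0,0,.001,0,0,0])
p=[4,12,21,30,36,39]
arc([(a,90.4) for a in p])
E
```

```text
cmd [553.57  90.27 220.39] [-3.0892  0.      0.18  ] meas [554.13  90.22 221.74] [-3.0882e+00 -1.5000e-03  1.7930e-01] F [-2.19 -0.48 11.69] w -0.0 t 6.3
[[0.0, -0.0095, 0.0007, -0.1222, 0.0, 0.0], [0.0, -0.0219, 0.0031, -0.2618, 0.0, 0.0], [0.0, -0.0353, 0.0078, -0.4189, 0.0, 0.0], [0.0, -0.0477, 0.0146, -0.576, 0.0, 0.0], [0.0, -0.0554, 0.0202, -0.6807, 0.0, 0.0], [0.0, -0.059, 0.0233, -0.7331, 0.0, 0.0]]
```

{"fn": "move_arm", "kwargs": {
  "moves": [
    [[0.0,-0.0095,0.0007,-0.1222,0.0,0.0],[0.0,-0.0219,0.0031,-0.2618,0.0,0.0],[0.0,-0.0353,0.0078,-0.4189,0.0,0.0],[0.0,-0.0477,0.0146,-0.576,0.0,0.0],[0.0,-0.0554,0.0202,-0.6807,0.0,0.0],[0.0,-0.059,0.0233,-0.7331,0.0,0.0]]
  ]
}}

```text
clock: 7.05
eef_pos: [542.7, 152.4, 199.4]
tool_rot: [2.462, 0.001, 0.184]
force: [-1.3, 4.4, 8.5]
width: 0.0
```

Run:
```python
from h import *
applied([0.0, -0.059, 0.0233, -0.7331, 0.0, 0.0])
arc([(40,120),(20,125),(0,125),(-20,125),(-40,115),(-40,98),(-40,95)])
im=get_image("scene")["color"]
cv2.imwrite("pics/s3.png",cv2.resize(im[165:305,225:385],None,fx=4,fy=4,interpolation=cv2.INTER_CUBIC))
im=get_image("wrist")["color"]
cv2.imwrite("pics/w3.png",im)
for n in("wrist","scene"): print(n,[(q["uv"],q["score"]) for q in models.place_of(n,"notch")])
```

```text
cmd [542.8  149.44 200.21] [2.4609 0.     0.18  ] meas [542.71 152.4  199.44] [2.4617e+00 8.0000e-04 1.8360e-01] F [-1.29  4.38  8.47] w 0.0 t 7.05
[[0.0, -0.0021, -0.0296, -0.0174, -0.0, 0.0], [0.0, 0.0407, -0.0278, 0.3316, -0.0, 0.0], [0.0, 0.0787, -0.0068, 0.6807, 0.0, 0.0], [0.0, 0.1072, 0.026, 1.0298, 0.0, 0.0], [0.0, 0.1129, 0.0684, 1.3788, 0.0, 0.0], [0.0, 0.0962, 0.0717, 1.3788, 0.0, 0.0], [0.0, 0.0933, 0.0722, 1.3788, 0.0, 0.0]]
wrist []
scene [([271.8, 247.0], 0.67)]
```

View pics/s3.png

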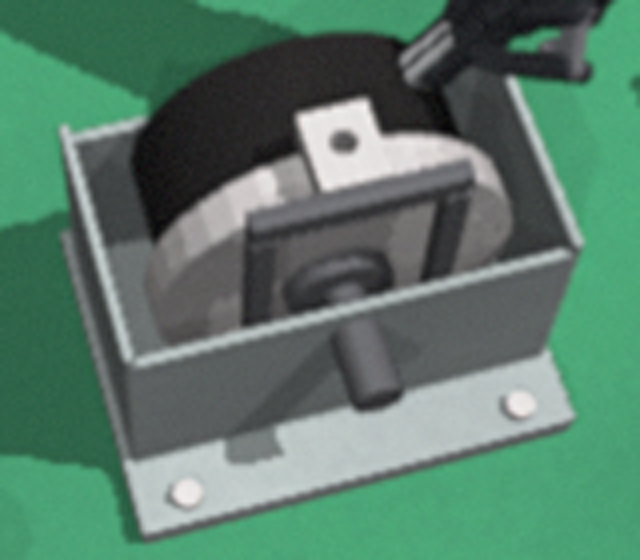

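View pics/w3.png

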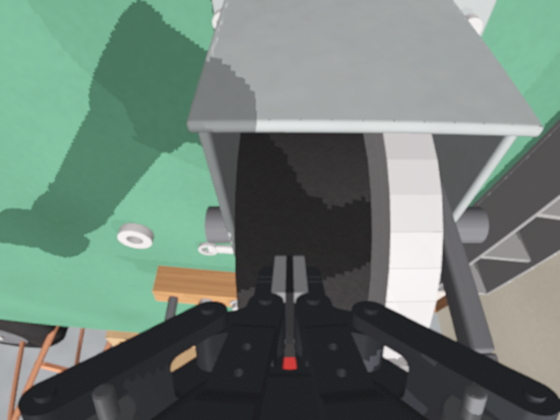

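Run:
```python
from h import *
a=cv2.imread("pics/scene0.png")[205:265,245:325]
im=get_image("scene")["color"]; print([(np.round(q["uv"]),q["score"]) for q in models.place_of("scene","notch")])
cv2.imwrite("pics/scene3.png",im)
b=im[205:265,245:325]
f=lambda x:cv2.resize(x,None,fx=7,fy=7,interpolation=cv2.INTER_CUBIC)
g=cv2.vconcat([a,b]); cv2.imwrite("pics/cmp3.png",cv2.resize(cv2.convertScaleAbs(g,alpha=1.5),None,fx=5,fy=5,interpolation=cv2.INTER_CUBIC))
```

```text
[(array([269., 249.]), 0.91)]
```

View pics/cmp3.png

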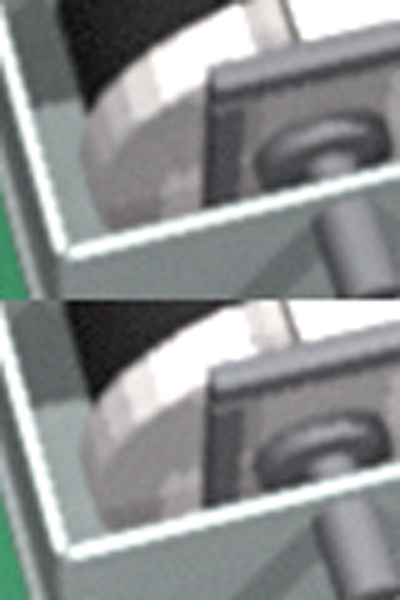

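```bash
cat >> h.py <<'E'
def notchphi(c,uv):
    best=[]
    for ph in range(-180,180):
        a=np.radians(ph); best.append((np.linalg.norm(proj(c,fx(12,100*np.sin(a),130+100*np.cos(a)))[0]-uv),ph))
    return sorted(best)[:3]
E
python3 - <<'E'
from h import *
im=get_image("scene");c=cam(im);print([(notchphi(c,q["uv"]),q["score"]) for q in models.place_of("scene","notch")])
E
```

```text
[([(np.float64(1.5834808347839557), -130), (np.float64(1.5969952229065192), -129), (np.float64(1.714387290138791), -131)], 0.83)]
```

{"fn": "move_arm", "kwargs": {
  "moves": [
    [[0.0,-0.0021,-0.0296,-0.0174,0,0.0],[0.0,0.0407,-0.0278,0.3316,0,0.0],[0.0,0.0787,-0.0068,0.6807,0.0,0.0],[0.0,0.1072,0.026,1.0298,0.0,0.0],[0.0,0.1129,0.0684,1.3788,0.0,0.0],[0.0,0.1129,0.0684,1.3788,0.0,0.0],[0.0,0.1129,0.0684,1.3788,0.0,0.0],[0.0,0.1129,0.0684,1.3788,0.0,0.0],[0.0,0.0962,0.0717,1.3788,0.0,0.0],[0.0,0.0962,0.0717,1.3788,0.0,0.0]]
  ]
}}

```text
clock: 8.7
eef_pos: [563.3, 28.4, 202.4]
tool_rot: [-2.441, 0.004, 0.174]
force: [-0.8, 0.5, 1.5]
width: -0.3
```

Run:
```python
from h import *
applied([0.0, 0.0962, 0.0717, 1.3788, 0.0, 0.0])
arc([(-40,98)])
```

```text
cmd [564.27  31.5  205.03] [-2.4435  0.      0.18  ] meas [563.33  28.37 202.42] [-2.4408  0.0044  0.1745] F [-0.79  0.47  1.47] w -0.3 t 8.7
[[0.0, -0.0, -0.0, 0.0, 0.0, 0.0]]
```

{"fn": "move_arm", "kwargs": {
  "moves": [
    [[0,0,0.002,0,0,0],[0,0,0.0035,0,0,0]]
  ]
}}

```text
clock: 8.95
eef_pos: [564.2, 34.9, 203.7]
tool_rot: [-2.445, -0.002, 0.182]
force: [0.0, 0.6, -0.7]
width: 0.3
```

{"fn": "move_arm", "kwargs": {
  "moves": [
    [[0,0,0.001,0,0,0]]
  ]
}}

```text
clock: 9.07
eef_pos: [563.9, 35.3, 202.5]
tool_rot: [-2.445, -0.002, 0.182]
force: [-1.1, 0.5, -0.1]
width: -0.1
```

{"fn": "move_arm", "kwargs": {
  "moves": [
    [[0,0,0.001,0,0,0]]
  ]
}}

```text
clock: 9.2
eef_pos: [563.9, 35.3, 201.7]
tool_rot: [-2.444, -0.001, 0.181]
force: [-1.1, -2.5, 6.4]
width: -0.1
```

Run:
```python
from h import *
applied([0,0,.0055,0,0,0])
arc([(a,91.5) for a in (-40,-38,-33,-25,-17,-9,-2)])
```

```text
cmd [563.63  34.97 200.82] [-2.4435  0.      0.18  ] meas [563.9   35.34 201.71] [-2.4444e+00 -1.1000e-03  1.8080e-01] F [-1.09 -2.47  6.41] w -0.1 t 9.2
[[0.0, -0.0, 0.001, 0.0, 0.0, 0.0], [0.0, -0.0032, 0.001, -0.0349, 0.0, 0.0], [0.0, -0.0112, 0.0016, -0.1221, 0.0, 0.0], [0.0, -0.0237, 0.0041, -0.2618, 0.0, 0.0], [0.0, -0.0358, 0.0082, -0.4014, 0.0, 0.0], [0.0, -0.0471, 0.014, -0.541, 0.0, 0.0], [0.0, -0.0564, 0.0204, -0.6632, 0.0, 0.0]]
```

{"fn": "move_arm", "kwargs": {
  "moves": [
    [[0.0,0,0.001,0.0,0.0,0.0],[0.0,-0.0032,0.001,-0.0349,0.0,0.0],[0.0,-0.0112,0.0016,-0.1221,0.0,0.0],[0.0,-0.0237,0.0041,-0.2618,0.0,0.0],[0.0,-0.0358,0.0082,-0.4014,0.0,0.0],[0.0,-0.0471,0.014,-0.541,0.0,0.0],[0.0,-0.0564,0.0204,-0.6632,0.0,0.0]]
  ]
}}

```text
clock: 10.07
eef_pos: [554.2, 91.2, 223.1]
tool_rot: [-3.111, -0.004, 0.181]
force: [0.5, 0.2, -0.7]
width: 0.3
```

Run:
```python
from h import *
applied([0.0, -0.0564, 0.0204, -0.6632, 0.0, 0.0])
im=get_image("scene");c=cam(im);print([(notchphi(c,q["uv"])[0],q["uv"],q["score"]) for q in models.place_of("scene","notch")])
cv2.imwrite("pics/s4.png",cv2.resize(im["color"][165:305,225:385],None,fx=4,fy=4,interpolation=cv2.INTER_CUBIC))
for r in(91.5,90.7):arc([(a,r) for a in (4,12,20,28,34,37)])
```

```text
cmd [553.55  90.38 221.44] [-3.1067  0.      0.18  ] meas [554.17  91.18 223.07] [-3.1111 -0.0037  0.1806] F [ 0.52  0.19 -0.69] w 0.3 t 10.07
[((np.float64(2.6769061193207486), -85), [264.2, 238.1], 0.55)]
[[0.0, -0.0095, 0.0005, -0.1047, 0.0, 0.0], [0.0, -0.0221, 0.0027, -0.2443, 0.0, 0.0], [0.0, -0.0342, 0.0067, -0.384, 0.0, 0.0], [0.0, -0.0457, 0.0123, -0.5236, 0.0, 0.0], [0.0, -0.0537, 0.0175, -0.6283, 0.0, 0.0], [0.0, -0.0575, 0.0204, -0.6807, 0.0, 0.0]]
[[0.0, -0.0094, 0.0013, -0.1047, 0.0, 0.0], [0.0, -0.0219, 0.0035, -0.2443, 0.0, 0.0], [0.0, -0.0339, 0.0074, -0.384, 0.0, 0.0], [0.0, -0.0453, 0.0129, -0.5236, 0.0, 0.0], [0.0, -0.0532, 0.0181, -0.6283, 0.0, 0.0], [0.0, -0.057, 0.021, -0.6807, 0.0, 0.0]]
```

View pics/s4.png

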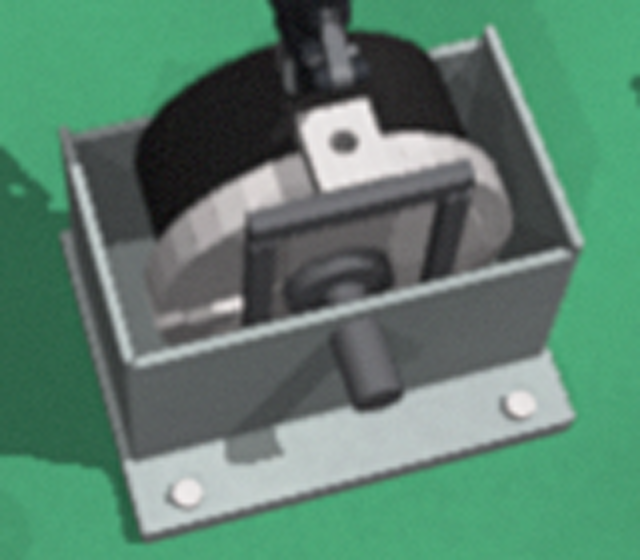

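{"fn": "move_arm", "kwargs": {
  "moves": [
    [[0,0,0.001,0,0,0]]
  ]
}}

```text
clock: 10.3
eef_pos: [553.7, 92.1, 221.7]
tool_rot: [-3.105, -0.002, 0.182]
force: [-3.7, -0.1, 12.3]
width: -0.0
```

{"fn": "move_arm", "kwargs": {
  "moves": [
    [[0,0,0.001,0,0,0]]
  ]
}}

```text
clock: 10.42
eef_pos: [554.1, 90.0, 221.2]
tool_rot: [-3.106, -0.001, 0.179]
force: [-4.1, 0.2, 17.5]
width: 0.2
```

Run:
```python
from h import *
applied([0,0,.002,0,0,0])
arc([(a,r) for a,r in ((-1,90),(4,89.9),(12,89.9),(20,89.8),(28,89.8),(34,89.8),(37,89.8))])
```

```text
cmd [553.54  90.45 219.44] [-3.1067  0.      0.18  ] meas [554.11  90.04 221.17] [-3.1055e+00 -1.5000e-03  1.7860e-01] F [-4.05  0.22 17.5 ] w 0.2 t 10.43
[[0.0, -0.0015, -0.0005, -0.0174, 0.0, 0.0], [0.0, -0.0093, 0.0001, -0.1047, 0.0, 0.0], [0.0, -0.0217, 0.0023, -0.2443, 0.0, 0.0], [0.0, -0.0336, 0.0062, -0.384, 0.0, 0.0], [0.0, -0.0448, 0.0117, -0.5236, 0.0, 0.0], [0.0, -0.0527, 0.0168, -0.6283, 0.0, 0.0], [0.0, -0.0565, 0.0197, -0.6807, 0.0, 0.0]]
```

{"fn": "move_arm", "kwargs": {
  "moves": [
    [[0.0,-0.0015,-0.0005,-0.0174,0.0,0.0],[0.0,-0.0093,0.0001,-0.1047,0.0,0.0],[0.0,-0.0217,0.0023,-0.2443,0.0,0.0],[0.0,-0.0336,0.0062,-0.384,0.0,0.0],[0.0,-0.0448,0.0117,-0.5236,0.0,0.0],[0.0,-0.0527,0.0168,-0.6283,0.0,0.0],[0.0,-0.0565,0.0197,-0.6807,0.0,0.0]]
  ]
}}

```text
clock: 11.3
eef_pos: [543.1, 149.9, 201.4]
tool_rot: [2.498, 0.0, 0.183]
force: [-3.9, 7.1, 11.4]
width: -0.0
```

Run:
```python
from h import *
applied([0.0, -0.0565, 0.0197, -0.6807, 0.0, 0.0])
im=get_image("scene");c=cam(im);print([(notchphi(c,q["uv"])[0],q["uv"],q["score"]) for q in models.place_of("scene","notch")])
cv2.imwrite("pics/s5.png",cv2.resize(im["color"][165:305,225:385],None,fx=4,fy=4,interpolation=cv2.INTER_CUBIC))
arc([(40,120),(20,125),(0,125),(-20,125),(-40,115),(-40,97)])
arc([(40,120),(20,125),(0,125),(-20,115),(-20,97)])
```

```text
cmd [543.31 146.68 201.73] [2.4958 0.     0.18  ] meas [543.14 149.92 201.36] [2.4977e+00 4.0000e-04 1.8280e-01] F [-3.87  7.08 11.4 ] w -0.0 t 11.3
[((np.float64(2.949800757125609), -56), [270.9, 227.8], 0.94)]
[[0.0, -0.0062, -0.03, -0.0523, -0.0, 0.0], [0.0, 0.0366, -0.0297, 0.2967, -0.0, 0.0], [0.0, 0.0753, -0.01, 0.6458, 0.0, 0.0], [0.0, 0.1049, 0.0218, 0.9949, 0.0, 0.0], [0.0, 0.1121, 0.064, 1.3439, 0.0, 0.0], [0.0, 0.0945, 0.068, 1.3439, 0.0, 0.0]]
[[0.0, -0.0062, -0.03, -0.0523, -0.0, 0.0], [0.0, 0.0366, -0.0297, 0.2967, -0.0, 0.0], [0.0, 0.0753, -0.01, 0.6458, 0.0, 0.0], [0.0, 0.0965, 0.0272, 0.9949, 0.0, 0.0], [0.0, 0.0814, 0.037, 0.9949, 0.0, 0.0]]
```

View pics/s5.png

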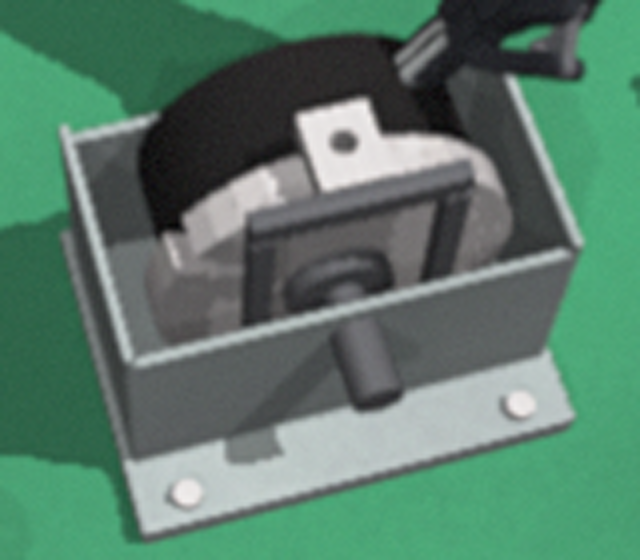

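{"fn": "move_arm", "kwargs": {
  "moves": [
    [[0.0,-0.0062,-0.03,-0.0523,0,0.0],[0.0,0.0366,-0.0297,0.2967,0,0.0],[0.0,0.0753,-0.01,0.6458,0.0,0.0],[0.0,0.0965,0.0272,0.9949,0.0,0.0],[0.0,0.0965,0.0272,0.9949,0.0,0.0],[0.0,0.0965,0.0272,0.9949,0.0,0.0],[0.0,0.0814,0.037,0.9949,0.0,0.0],[0.0,0.0814,0.037,0.9949,0.0,0.0],[0.0,0.0814,0.037,0.9949,0.0,0.0]]
  ]
}}

```text
clock: 12.52
eef_pos: [559.0, 61.0, 221.5]
tool_rot: [-2.793, -0.0, 0.18]
force: [0.1, 1.8, 0.1]
width: -0.1
```

Run:
```python
from h import *
applied([0.0, 0.0814, 0.037, 0.9949, 0.0, 0.0])
s=ctrl.read_state()
im=get_image("wrist");cv2.imwrite("pics/w6.png",im["color"]);c=cam(im,s);print([(notchphi(c,q["uv"])[0],q["uv"],q["score"]) for q in models.place_of("wrist","notch")])
im=get_image("top");cv2.imwrite("pics/t6.png",cv2.resize(im["color"][145:265,165:315],None,fx=5,fy=5,interpolation=cv2.INTER_CUBIC));c=cam(im);print([(notchphi(c,q["uv"])[0],q["uv"],q["score"]) for q in models.place_of("top","notch")])
```

```text
cmd [558.93  60.81 221.17] [-2.7925  0.      0.18  ] meas [558.97  61.02 221.52] [-2.7929e+00 -2.0000e-04  1.8000e-01] F [0.12 1.83 0.05] w -0.1 t 12.53
[((np.float64(1.343329547911575), -55), [387.0, 349.3], 0.85)]
[]
```

View pics/t6.png

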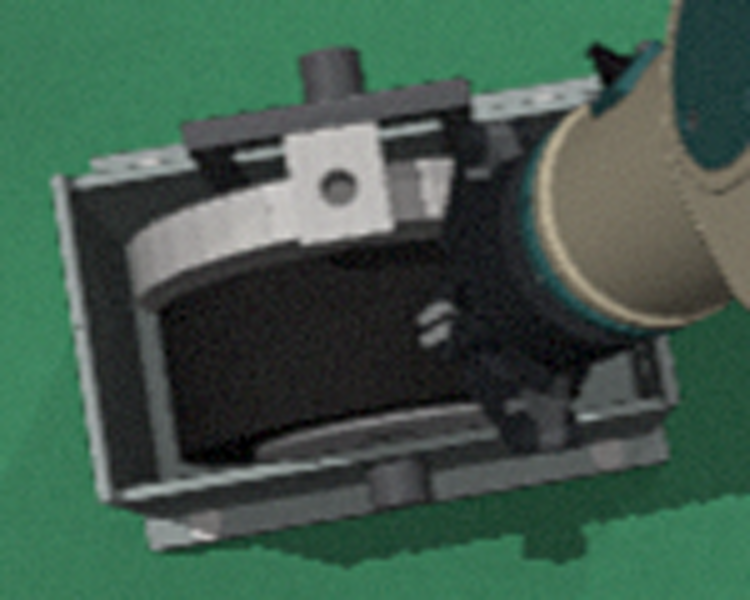

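{"fn": "move_arm", "kwargs": {
  "moves": [
    [[0,0,0.003,0,0,0],[0,0,0.0045,0,0,0]]
  ]
}}

```text
clock: 12.98
eef_pos: [558.5, 62.9, 217.0]
tool_rot: [-2.793, -0.0, 0.181]
force: [0.3, -0.1, 0.7]
width: -0.1
```

{"fn": "move_arm", "kwargs": {
  "moves": [
    [[0,0,0.001,0,0,0]]
  ]
}}

```text
clock: 13.1
eef_pos: [558.5, 62.9, 215.9]
tool_rot: [-2.793, 0.0, 0.18]
force: [1.7, 0.6, -0.0]
width: 0.2
```

{"fn": "move_arm", "kwargs": {
  "moves": [
    [[0,0,0.001,0,0,0]]
  ]
}}

```text
clock: 13.22
eef_pos: [558.5, 63.0, 215.0]
tool_rot: [-2.793, 0.0, 0.18]
force: [0.0, -0.2, 0.0]
width: 0.2
```

{"fn": "move_arm", "kwargs": {
  "moves": [
    [[0,0,0.001,0,0,0]]
  ]
}}

```text
clock: 13.35
eef_pos: [558.6, 63.0, 214.4]
tool_rot: [-2.793, -0.0, 0.18]
force: [-1.2, -1.8, 5.8]
width: 0.1
```

{"fn": "move_arm", "kwargs": {
  "moves": [
    [[0,0,0.0005,0,0,0]]
  ]
}}

```text
clock: 13.48
eef_pos: [558.6, 63.0, 214.2]
tool_rot: [-2.793, -0.0, 0.18]
force: [-2.9, -2.3, 7.9]
width: 0.2
```

Run:
```python
from h import *
applied([0,0,.008,0,0,0])
arc([(a,r) for a,r in ((-20,88.5),(-17,88.3),(-11,88),(-4,87.8),(3,87.7),(8,87.7))])
```

```text
cmd [558.44  63.51 213.65] [-2.7925  0.      0.18  ] meas [558.55  63.05 214.17] [-2.7929e+00 -2.0000e-04  1.7960e-01] F [-2.91 -2.29  7.9 ] w 0.2 t 13.47
[[0.0, -0.0, 0.0005, -0.0, 0.0, 0.0], [0.0, -0.0046, 0.0008, -0.0524, 0.0, 0.0], [0.0, -0.0138, 0.0021, -0.1571, 0.0, 0.0], [0.0, -0.0242, 0.0046, -0.2793, 0.0, 0.0], [0.0, -0.0343, 0.0083, -0.4015, 0.0, 0.0], [0.0, -0.0412, 0.0116, -0.4887, 0.0, 0.0]]
```

{"fn": "move_arm", "kwargs": {
  "moves": [
    [[0.0,0,0.0005,0,0.0,0.0],[0.0,-0.0046,0.0008,-0.0524,0.0,0.0],[0.0,-0.0138,0.0021,-0.1571,0.0,0.0],[0.0,-0.0242,0.0046,-0.2793,0.0,0.0],[0.0,-0.0343,0.0083,-0.4015,0.0,0.0],[0.0,-0.0412,0.0116,-0.4887,0.0,0.0]]
  ]
}}

```text
clock: 14.22
eef_pos: [550.7, 107.4, 218.2]
tool_rot: [3.0, -0.002, 0.182]
force: [-2.1, 0.3, 5.1]
width: 0.3
```

Run:
```python
from h import *
applied([0.0, -0.0412, 0.0116, -0.4887, 0.0, 0.0])
s=ctrl.read_state()
for n in("scene","wrist"):
    im=get_image(n);c=cam(im,s);print([(notchphi(c,q["uv"])[0],q["uv"],q["score"]) for q in models.place_of(n,"notch")])
    if n=="scene": cv2.imwrite("pics/s7.png",cv2.resize(im["color"][165:305,225:385],None,fx=4,fy=4,interpolation=cv2.INTER_CUBIC))
```

```text
cmd [550.8  105.5  216.84] [3.002 0.    0.18 ] meas [550.72 107.39 218.23] [ 2.9997e+00 -2.1000e-03  1.8200e-01] F [-2.12  0.34  5.08] w 0.3 t 14.22
[((np.float64(0.748353109433101), -26), [287.9, 212.4], 0.92), ((np.float64(95.28073669290852), -66), [188.9, 172.7], 0.64)]
[]
```

View pics/s7.png

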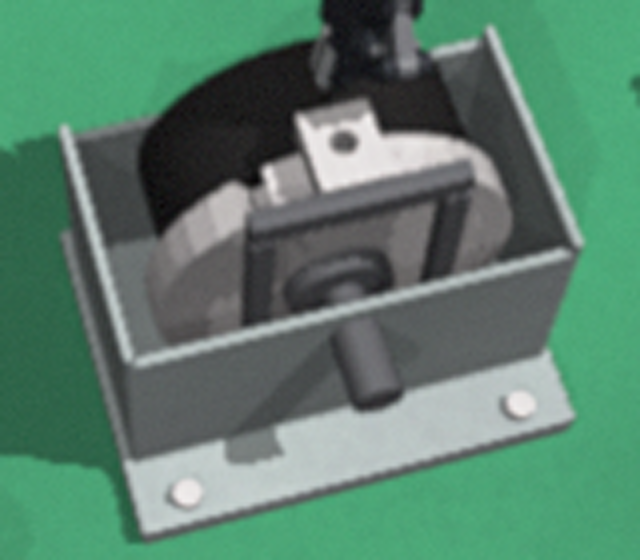

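Run:
```python
from h import *
arc([(a,r) for a,r in ((8,87),(12,86.9),(18,86.8),(24,86.8),(28,86.8),(29,86.8),(29,86.8))])
```

```text
[[0.0, 0.0, 0.0007, -0.0, 0.0, 0.0], [0.0, -0.006, 0.001, -0.0698, 0.0, 0.0], [0.0, -0.015, 0.0022, -0.1746, 0.0, 0.0], [0.0, -0.0239, 0.0043, -0.2793, 0.0, 0.0], [0.0, -0.0297, 0.0061, -0.3491, -0.0, 0.0], [0.0, -0.0311, 0.0067, -0.3665, -0.0, 0.0], [0.0, -0.0311, 0.0067, -0.3665, -0.0, 0.0]]
```

{"fn": "move_arm", "kwargs": {
  "moves": [
    [[0.0,0.0,0.0007,0,0.0,0.0],[0.0,-0.006,0.001,-0.0698,0.0,0.0],[0.0,-0.015,0.0022,-0.1746,0.0,0.0],[0.0,-0.0239,0.0043,-0.2793,0.0,0.0],[0.0,-0.0297,0.0061,-0.3491,0,0.0],[0.0,-0.0311,0.0067,-0.3665,0,0.0],[0.0,-0.0311,0.0067,-0.3665,0,0.0]]
  ]
}}

```text
clock: 15.3
eef_pos: [545.2, 138.3, 206.0]
tool_rot: [2.641, -0.0, 0.182]
force: [-4.3, 8.0, 10.3]
width: -0.1
```

Run:
```python
from h import *
applied([0.0, -0.0311, 0.0067, -0.3665, 0.0, 0.0])
s=ctrl.read_state()
for n in("scene","wrist"):
    im=get_image(n);c=cam(im,s);print([(notchphi(c,q["uv"])[0],q["uv"],q["score"]) for q in models.place_of(n,"notch")])
    if n=="scene": cv2.imwrite("pics/s8.png",cv2.resize(im["color"][175:275,240:360],None,fx=6,fy=6,interpolation=cv2.INTER_CUBIC))
    else: cv2.imwrite("pics/w8.png",im["color"])
# rib expected
c=cam(get_image("scene"))
for ph in (-10,-5,0,5):
    a=np.radians(ph); print(ph,[((proj(c,fx(26,r*np.sin(a),130+r*np.cos(a)))[0]-[240,175])*6).round() for r in(50,65,80)])
```

```text
cmd [545.45 134.88 205.88] [2.6355 0.     0.18  ] meas [545.16 138.29 206.  ] [ 2.6409e+00 -2.0000e-04  1.8250e-01] F [-4.3   8.05 10.31] w -0.1 t 15.3
[((np.float64(0.4868464730067004), -4), [305.4, 206.8], 0.88)]
[]
-10 [array([393., 297.]), array([389., 279.]), array([384., 260.])]
-5 [array([406., 293.]), array([405., 274.]), array([403., 254.])]
0 [array([418., 290.]), array([421., 270.]), array([423., 248.])]
5 [array([430., 287.]), array([436., 266.]), array([443., 244.])]
```

View pics/s8.png

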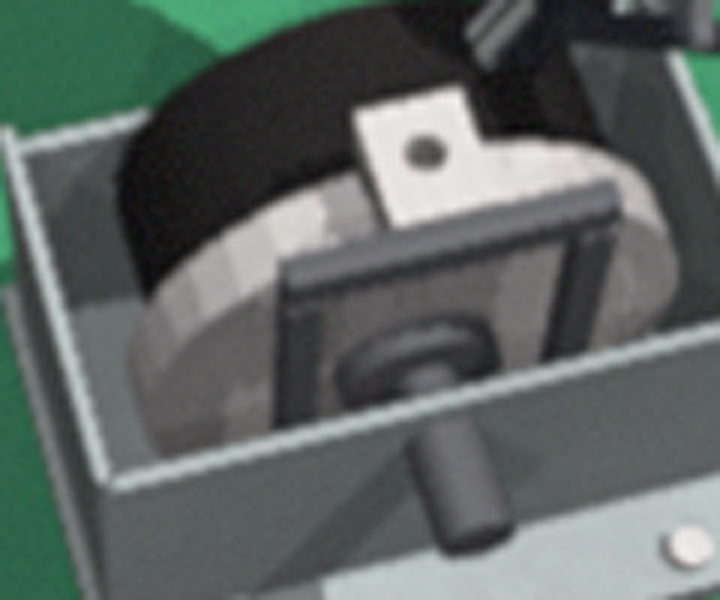

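View pics/w8.png

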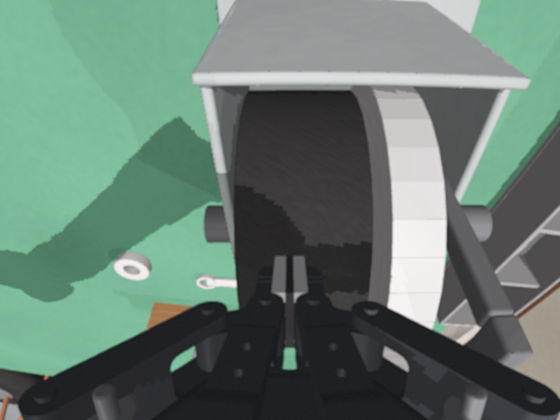

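Run:
```python
from h import *
im=get_image("scene")["color"][205:250,280:345].astype(float)
im=cv2.resize(im,None,fx=10,fy=10,interpolation=cv2.INTER_CUBIC); im=np.clip((im-50)*2.2,0,255)
a=cv2.imread("pics/scene0.png")[205:250,280:345].astype(float)
a=np.clip((cv2.resize(a,None,fx=10,fy=10,interpolation=cv2.INTER_CUBIC)-50)*2.2,0,255)
cv2.imwrite("pics/rib8.png",cv2.resize(cv2.vconcat([im,a]),None,fx=.66,fy=.66))
c=cam(get_image("scene"))
for ph in (-5,0):
    b=np.radians(ph); print(ph,[((proj(c,fx(26,r*np.sin(b),130+r*np.cos(b)))[0]-[280,205])*6.6).round() for r in(50,65,80)])
```

```text
-5 [array([182., 125.]), array([181., 103.]), array([180.,  81.])]
0 [array([196., 121.]), array([199.,  98.]), array([202.,  75.])][ WARN:0@1.928] global loadsave.cpp:1063 imwrite_ Unsupported depth image for selected encoder is fallbacked to CV_8U.
```

View pics/rib8.png

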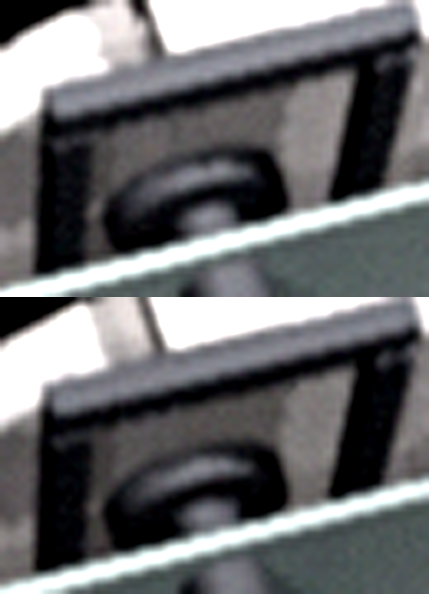

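Run:
```python
from h import *
arc([(a,86.8) for a in(31,33,33.4,33.4)])
```

```text
[[0.0, -0.003, 0.0, -0.035, -0.0, 0.0], [0.0, -0.006, 0.0002, -0.0699, -0.0, 0.0], [0.0, -0.0066, 0.0002, -0.0768, -0.0, 0.0], [0.0, -0.0066, 0.0002, -0.0768, -0.0, 0.0]]
```

{"fn": "move_arm", "kwargs": {
  "moves": [
    [[0.0,-0.003,0.0,-0.035,0,0.0],[0.0,-0.006,0.0002,-0.0699,0,0.0],[0.0,-0.0066,0.0002,-0.0768,0,0.0],[0.0,-0.0066,0.0002,-0.0768,0,0.0]]
  ]
}}

```text
clock: 16.15
eef_pos: [544.2, 143.2, 202.8]
tool_rot: [2.564, -0.0, 0.181]
force: [-4.6, 7.5, 10.5]
width: 0.2
```

Run:
```python
from h import *
applied([0.0, -0.0066, 0.0002, -0.0768, 0.0, 0.0])
im0=get_image("scene");c=cam(im0);print([(notchphi(c,q["uv"])[0],q["uv"],q["score"]) for q in models.place_of("scene","notch")])
ims=[im0["color"]]+[get_image("scene")["color"] for _ in range(3)]
im=np.mean(ims,0)[205:250,280:345]
im=cv2.resize(im,None,fx=10,fy=10,interpolation=cv2.INTER_CUBIC); im=np.clip((im-60)*2.5,0,255).astype(np.uint8)
cv2.imwrite("pics/rib9.png",im)
for t in((60,125),(33,125)): arc([(33.4,100),t])
```

```text
cmd [544.44 140.47 202.5 ] [2.5587 0.     0.18  ] meas [544.23 143.19 202.8 ] [ 2.5642e+00 -2.0000e-04  1.8120e-01] F [-4.58  7.47 10.54] w 0.2 t 16.15
[((np.float64(1.709662313356), 0), [309.1, 203.9], 0.96), ((np.float64(1.4368821774874734), 178), [305.2, 246.2], 0.25)]
[[0.0, -0.0, -0.0132, -0.0, -0.0, 0.0], [0.0, -0.056, -0.0249, -0.4643, -0.0, 0.0]]
[[0.0, -0.0, -0.0132, -0.0, -0.0, 0.0], [0.0, 0.0008, -0.0382, 0.0069, -0.0, 0.0]]
```

View pics/rib9.png

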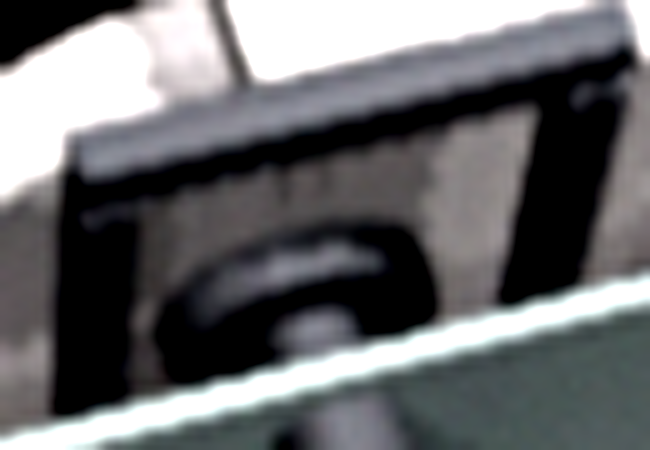

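Run:
```python
from h import *
arc([(33.4,100),(33.4,125)]); rows([(fx(0,20,300),FY),(fx(12,-70,285),FY)])
```

```text
[[0.0, -0.0, -0.0132, -0.0, -0.0, 0.0], [0.0, -0.0, -0.0382, -0.0, -0.0, 0.0]]
[0.045, 0.0769, -0.0661, 0.5829, 0.0, 0.0]
[0.057, 0.1437, -0.004, 0.5829, 0.0, 0.0]
```

{"fn": "move_arm", "kwargs": {
  "moves": [
    [[0.0,0,-0.0132,0,0,0.0],[0.0,0,-0.0382,0,0,0.0],[0.045,0.0769,-0.0661,0.5829,0.0,0.0],[0.045,0.0769,-0.0661,0.5829,0.0,0.0],[0.045,0.0769,-0.0661,0.5829,0.0,0.0],[0.057,0.1437,-0.004,0.5829,0.0,0.0],[0.057,0.1437,-0.004,0.5829,0.0,0.0],[0.057,0.1437,-0.004,0.5829,0.0,0.0],[0.057,0.1437,-0.004,0.5829,0.0,0.0]]
  ]
}}

```text
clock: 17.52
eef_pos: [621.4, 35.7, 285.0]
tool_rot: [-3.14, 0.0, 0.181]
force: [-0.1, 1.0, 0.3]
width: 0.1
```

Run:
```python
from h import *
applied([0.057, 0.1437, -0.004, 0.5829, 0.0, 0.0])
s=ctrl.read_state(); im=get_image("wrist"); c=cam(im,s); cv2.imwrite("pics/w10.png",im["color"])
print("hole pred",proj(c,fx(12,0,253)),"det",[(q["uv"],q["score"]) for q in models.place_of("wrist","guide_mouth")],"cam",c[3],fx(12,0,253))
im=get_image("scene");c=cam(im);print([(notchphi(c,q["uv"])[0],q["uv"],q["score"]) for q in models.place_of("scene","notch")])
cv2.imwrite("pics/scene10.png",im["color"])
```

```text
cmd [621.6   34.81 284.94] [3.1416 0.     0.18  ] meas [621.36  35.72 285.  ] [-3.140e+00  1.000e-04  1.806e-01] F [-0.11  0.99  0.29] w 0.1 t 17.52
hole pred [[290.98636213 123.32145138]] det [([292.8, 122.7], 0.84)] cam [607.79775908 105.12201912 428.11776223] [609.07612431 103.66835488 253.        ]
[((np.float64(1.7994733469176207), 0), [309.3, 207.4], 0.62), ((np.float64(54.51068610001291), 83), [404.6, 217.2], 0.18)]
```

View pics/w10.png

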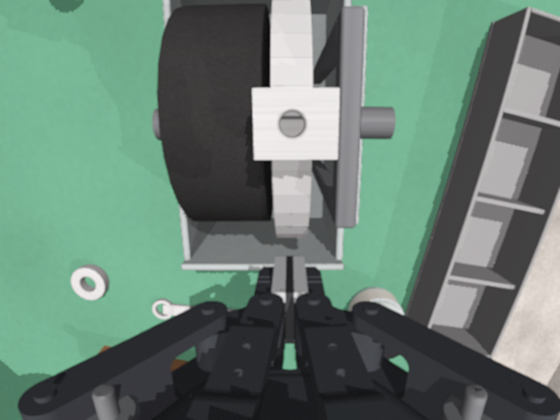

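Run:
```python
import cv2,numpy as np
im=cv2.imread("pics/w10.png")[102:145,270:315]
cv2.imwrite("pics/w10z.png",cv2.resize(np.clip(im*1.3,0,255).astype(np.uint8),None,fx=13,fy=13,interpolation=cv2.INTER_NEAREST))
```

```text
(no output)
```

View pics/w10z.png

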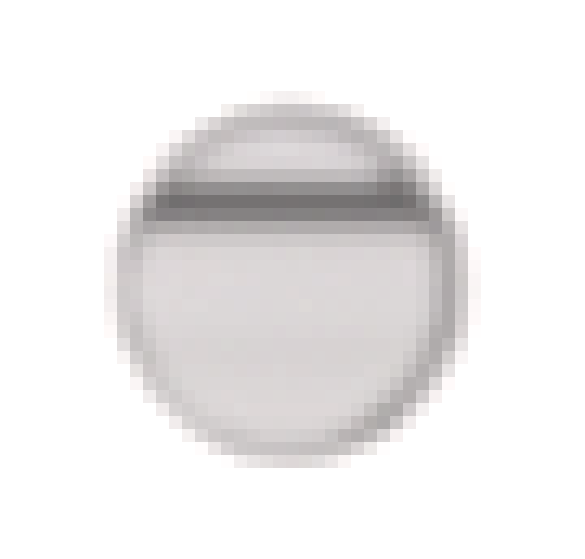

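Run:
```python
from h import *
d=np.load("w1.npz")
s={"eef_pos":np.array([621.36,35.72,285.0]),"tool_rot":np.array([-3.14,1e-4,.1806])}
im=get_image("wrist"); c=cam(im,s)
print(proj(c,[fx(12,0,253),fx(12,7,253),fx(12,-7,253)]), proj(c,[fx(12,7,233),fx(12,-7,233)]))
for ph in(-6,-4,-2,0,2,4):
    a=np.radians(ph); f=lambda y,z:fx(12,y*np.cos(a)+z*np.sin(a),130-y*np.sin(a)+z*np.cos(a))
    P=proj(c,[f(8,99.7),f(8,84),f(-8,99.7),f(-8,84)]); print(ph,P[:,1].round(1))
```

```text
[[290.97278355 123.31437483]
 [291.00881378 109.30235406]
 [290.93688441 137.08991856]] [[290.8062664  110.40725395]
 [290.74508678 135.35723359]]
-6 [127.2 124.1 154.3 149.3]
-4 [121.1 119.3 148.6 144.8]
-2 [115.  114.4 142.8 140.2]
0 [108.8 109.6 136.8 135.6]
2 [102.6 104.8 130.8 130.9]
4 [ 96.4 100.  124.7 126.2]
```

Run:
```python
from h import *
im0=get_image("scene");c=cam(im0)
print("hole",proj(c,fx(12,0,253)))
P=lambda ph,r,x=27:((proj(c,fx(x,r*np.sin(np.radians(ph)),130+r*np.cos(np.radians(ph))))[0]-[280,205])*10).round()
for ph in(-5,-2.4,0,3,6): print(ph,[P(ph,r) for r in(45,55,65)])
im=np.mean([get_image("scene")["color"] for _ in range(2)]+[im0["color"],cv2.imread("pics/scene10.png")],0)[205:250,280:345]
im=cv2.resize(im,None,fx=10,fy=10,interpolation=cv2.INTER_CUBIC); im=np.clip((im-60)*3,0,255).astype(np.uint8)
cv2.imwrite("pics/rib10.png",im)
```

```text
hole [[309.84815563 199.73687857]]
-5 [array([278., 204.]), array([277., 182.]), array([276., 160.])]
-2.4 [array([287., 201.]), array([288., 179.]), array([290., 157.])]
0 [array([296., 199.]), array([299., 176.]), array([302., 153.])]
3 [array([307., 196.]), array([313., 173.]), array([318., 150.])]
6 [array([318., 194.]), array([326., 170.]), array([334., 146.])]
```

View pics/rib10.png

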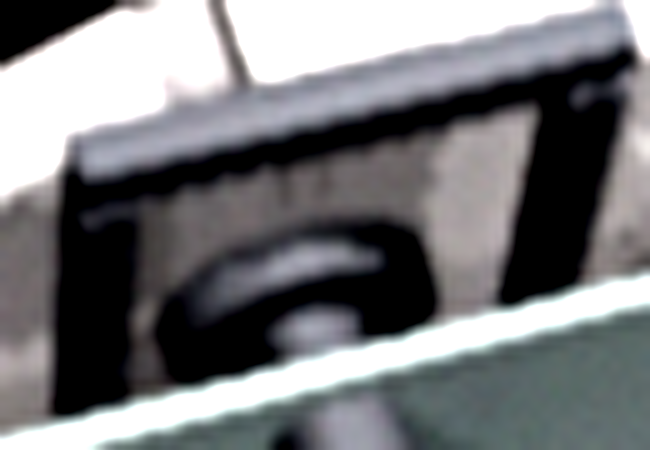

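Run:
```python
from h import *
rows([(fx(-20,-20,290),FY),(fx(-45,-2,245),FY),(fx(-45,-2,223),FY)])
```

```text
[-0.032, -0.05, -0.0051, -0.0, 0.0, 0.0]
[-0.057, -0.068, 0.0399, -0.0, 0.0, 0.0]
[-0.057, -0.068, 0.0619, -0.0, 0.0, 0.0]
```

{"fn": "move_arm", "kwargs": {
  "moves": [
    [[-0.032,-0.05,-0.0051,0,0.0,0.0],[-0.057,-0.068,0.0399,0,0.0,0.0],[-0.057,-0.068,0.0569,0,0.0,0.0],[-0.057,-0.068,0.0619,0,0.0,0.0],[-0.057,-0.068,0.0619,0,0.0,0.0]]
  ]
}}

```text
clock: 18.55
eef_pos: [554.1, 91.4, 223.4]
tool_rot: [3.141, -0.001, 0.179]
force: [-1.1, 0.3, -0.6]
width: -0.1
```

{"fn": "move_arm", "kwargs": {
  "moves": [
    [[0,0,0.001,0,0,0]]
  ]
}}

```text
clock: 18.68
eef_pos: [554.4, 91.4, 222.9]
tool_rot: [-3.142, -0.002, 0.179]
force: [0.7, 0.2, 0.5]
width: 0.3
```

{"fn": "move_arm", "kwargs": {
  "moves": [
    [[0,0,0.001,0,0,0]]
  ]
}}

```text
clock: 18.8
eef_pos: [554.0, 91.4, 221.6]
tool_rot: [3.142, -0.001, 0.179]
force: [0.4, -0.4, -1.0]
width: -0.2
```

{"fn": "move_arm", "kwargs": {
  "moves": [
    [[0,0,0.001,0,0,0]]
  ]
}}

```text
clock: 18.92
eef_pos: [553.6, 91.4, 220.3]
tool_rot: [3.142, -0.001, 0.18]
force: [-0.2, 0.1, 0.4]
width: -0.1
```

{"fn": "move_arm", "kwargs": {
  "moves": [
    [[0,0,0.001,0,0,0]]
  ]
}}

```text
clock: 19.05
eef_pos: [553.5, 91.5, 219.1]
tool_rot: [-3.142, -0.0, 0.18]
force: [-1.0, 0.4, -1.1]
width: 0.2
```

{"fn": "move_arm", "kwargs": {
  "moves": [
    [[0,0,0.001,0,0,0]]
  ]
}}

```text
clock: 19.18
eef_pos: [553.4, 91.5, 218.1]
tool_rot: [3.142, -0.0, 0.18]
force: [-0.2, 0.1, 1.9]
width: -0.1
```

{"fn": "move_arm", "kwargs": {
  "moves": [
    [[0,0,0.001,0,0,0]]
  ]
}}

```text
clock: 19.3
eef_pos: [553.4, 91.5, 217.5]
tool_rot: [3.142, -0.0, 0.18]
force: [-1.6, 0.4, 7.1]
width: 0.4
```

{"fn": "move_arm", "kwargs": {
  "moves": [
    [[0,0,0.001,0,0,0],[0,0,0.001,0,0,0],[0,-0.0015,0.001,0,0,0],[0,-0.003,0.001,0,0,0],[0,-0.003,0.001,0,0,0]]
  ]
}}

```text
clock: 19.92
eef_pos: [552.9, 94.5, 217.2]
tool_rot: [3.141, -0.001, 0.18]
force: [-1.9, -0.7, 9.3]
width: 0.2
```

Run:
```python
from h import *
applied([-0.057,-0.068,0.0619,0,0,0]); applied([0,-.003,.007,0,0,0])
im=get_image("scene");c=cam(im);print([(notchphi(c,q["uv"])[0],q["uv"],q["score"]) for q in models.place_of("scene","notch")])
rows([(fx(-45,0,260),FY),(fx(-10,-30,290),FY),(fx(12,-70,285),FY)])
```

```text
cmd [553.35  91.5  223.04] [3.1416 0.     0.18  ] meas [552.86  94.48 217.17] [ 3.1413e+00 -7.0000e-04  1.8000e-01] F [-1.94 -0.69  9.33] w 0.2 t 19.93
cmd [552.81  94.45 216.04] [3.1416 0.     0.18  ] meas [552.86  94.48 217.17] [ 3.1413e+00 -7.0000e-04  1.8000e-01] F [-1.94 -0.69  9.33] w 0.2 t 19.93
[((np.float64(1.4644451833398229), 2), [311.3, 206.6], 0.56), ((np.float64(54.16855873184812), 82), [404.3, 214.8], 0.3)]
[0.0, 0.001, -0.044, -0.0, 0.0, 0.0]
[0.035, 0.031, -0.074, -0.0, 0.0, 0.0]
[0.057, 0.071, -0.069, -0.0, 0.0, 0.0]
```

Moved 3 mm; lift and look through the bush again.

{"fn": "move_arm", "kwargs": {
  "moves": [
    [[0.0,0.0,-0.01,0,0.0,0.0],[0.0,0.001,-0.044,0,0.0,0.0],[0.035,0.031,-0.074,0,0.0,0.0],[0.057,0.071,-0.069,0,0.0,0.0],[0.057,0.071,-0.069,0,0.0,0.0],[0.057,0.071,-0.069,0,0.0,0.0]]
  ]
}}

```text
clock: 20.78
eef_pos: [621.1, 35.4, 284.8]
tool_rot: [-3.141, 0.001, 0.18]
force: [-1.1, 0.0, -0.6]
width: -0.3
```

Run:
```python
from h import *
applied([0.057, 0.071, -0.069, 0, 0.0, 0.0])
s=ctrl.read_state(); im=get_image("wrist"); c=cam(im,s); cv2.imwrite("pics/w11.png",im["color"])
print("hole pred",proj(c,fx(12,0,253)),"det",[(q["uv"],q["score"]) for q in models.place_of("wrist","guide_mouth")])
z=np.clip(im["color"][102:145,270:315]*1.3,0,255).astype(np.uint8)
cv2.imwrite("pics/w11z.png",cv2.resize(z,None,fx=13,fy=13,interpolation=cv2.INTER_NEAREST))
```

```text
cmd [621.6   34.81 285.04] [3.1416 0.     0.18  ] meas [621.1   35.39 284.79] [-3.1405e+00  9.0000e-04  1.8010e-01] F [-1.06  0.05 -0.58] w -0.3 t 20.77
hole pred [[291.5711356  122.73111737]] det [([292.7, 124.3], 0.91), ([97.3, 278.3], 0.21)]
```

View pics/w11z.png

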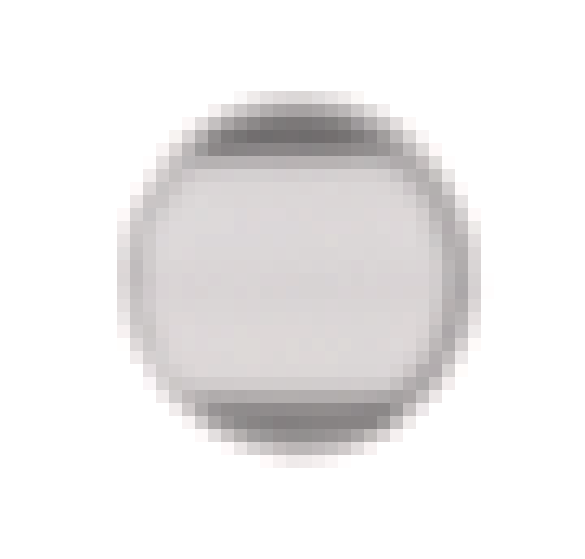

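Run:
```python
from h import *
rows([([560,-100,290],-0.5),([472,-308,200],-np.pi/2)])
```

```text
[-0.0847, 0.1216, -0.005, -0.0, 0.0, 0.68]
[-0.2086, 0.3105, 0.085, 0.0, -0.0, 1.7508]
```

{"fn": "move_arm", "kwargs": {
  "moves": [
    [[-0.2086,0.3105,0.0,0.0,0,1.7508],[-0.2086,0.3105,0.0,0.0,0,1.7508],[-0.2086,0.3105,0.0,0.0,0,1.7508],[-0.2086,0.3105,0.0,0.0,0,1.7508],[-0.2086,0.3105,0.085,0.0,0,1.7508],[-0.2086,0.3105,0.085,0.0,0,1.7508],[-0.2086,0.3105,0.085,0.0,0,1.7508],[-0.2086,0.3105,0.085,0.0,0,1.7508],[-0.2086,0.3105,0.085,0.0,0,1.7508],[-0.2086,0.3105,0.085,0.0,0,1.7508],[-0.2086,0.3105,0.085,0.0,0,1.7508],[-0.2086,0.3105,0.085,0.0,0,1.7508],[-0.2086,0.3105,0.085,0.0,0,1.7508]]
  ],
  "jaw": 1
}}

```text
clock: 22.5
eef_pos: [472.1, -307.8, 200.2]
tool_rot: [-3.141, 0.0, -1.57]
force: [-0.4, -0.5, 0.3]
width: 85.0
```

Run:
```python
from h import *
applied([-0.2086, 0.3105, 0.085, 0.0, 0, 1.7508])
s=ctrl.read_state(); im=get_image("wrist"); c=cam(im,s); cv2.imwrite("pics/w12.png",im["color"])
print("head top/bottom",proj(c,[[472,-308,86],[472,-308,50]]))
print("tip det",[(q["uv"],q["score"]) for q in models.place_of("wrist","lock_pin")],proj(c,[472,-308,14]))
q=models.cut_out("wrist","lock_pin")
if q: m=q[0]["pixels"]; ys,xs=np.where(m); print(q[0]["score"],xs.min(),xs.max(),ys.min(),ys.max())
im=get_image("scene");c=cam(im);cv2.imwrite("pics/s12.png",cv2.resize(im["color"][175:275,240:360],None,fx=6,fy=6,interpolation=cv2.INTER_CUBIC))
print(s["qpos"])
```

```text
cmd [ 471.96 -308.02  200.04] [ 3.1416  0.     -1.5708] meas [ 472.06 -307.79  200.18] [-3.1413e+00  2.0000e-04 -1.5698e+00] F [-0.42 -0.47  0.29] w 85.0 t 22.5
head top/bottom [[289.45975252 208.86480278]
 [289.44426569 198.55391725]]
tip det [([287.1, 193.6], 0.7)] [[289.43194635 190.37273111]]
0.8 277 306 188 223
[ 0.31907901  0.56050048  0.32033748  1.80398863 -0.23283481  0.81382733
 -0.81539858]
```

View pics/w12.png

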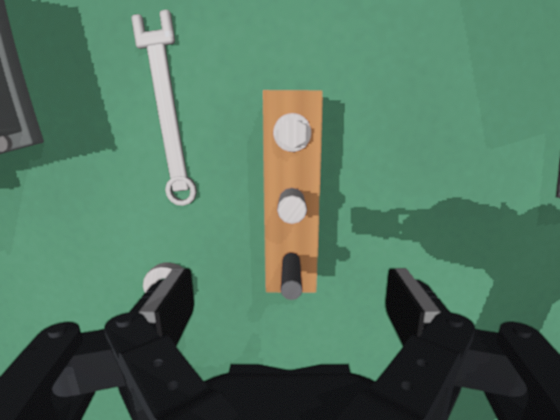

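{"fn": "move_arm", "kwargs": {
  "moves": [
    [[0.0018,0.0,0.06,0,0,0],[0.0018,0.0,0.11,0,0,0],[0.0018,0.0,0.135,0,0,0],[0.0018,0.0,0.143,0,0,0],[0.0018,0.0,0.143,0,0,0],[0.0018,0.0,0.143,0,0,0]]
  ]
}}

```text
clock: 23.45
eef_pos: [472.8, -310.4, 58.3]
tool_rot: [-3.14, -0.001, -1.571]
force: [0.6, -1.1, 0.2]
width: 85.7
```

{"fn": "move_arm", "kwargs": {
  "moves": [
    [[0,0,0,0,0,0],[0,0,0,0,0,0],[0,0,0,0,0,0],[0,0,0,0,0,0],[0,0,0,0,0,0],[0,0,0,0,0,0]]
  ],
  "jaw": 0
}}

```text
clock: 24.2
eef_pos: [472.1, -309.9, 57.5]
tool_rot: [-3.141, -0.0, -1.571]
force: [-1.5, 0.5, 5.6]
width: 22.3
```

{"fn": "move_arm", "kwargs": {
  "moves": [
    [[0,0,-0.005,0,0,0],[0,0,-0.02,0,0,0],[0,0,-0.06,0,0,0],[0,0,-0.11,0,0,0],[0,0,-0.15,0,0,0],[0,0,-0.15,0,0,0]]
  ]
}}

```text
clock: 24.95
eef_pos: [473.7, -311.3, 211.1]
tool_rot: [-3.135, -0.004, -1.571]
force: [0.9, -0.9, -1.3]
width: 22.4
```

Run:
```python
from h import *
applied([0.0018,0,0.143,0,0,0]);applied([0,0,-0.15,0,0,0])
s=ctrl.read_state(); im=get_image("wrist"); c=cam(im,s); cv2.imwrite("pics/w13.png",cv2.resize(im["color"][180:420,150:430],None,fx=2.5,fy=2.5,interpolation=cv2.INTER_CUBIC))
T=R.from_euler("xyz",s["tool_rot"]).as_matrix()
for d in(-8,0,10,28): print(d,proj(c,s["eef_pos"]+T@[0,0,d]))
q=models.place_of("wrist","lock_pin");print([(a["uv"],a["score"]) for a in q])
```

```text
cmd [ 471.96 -309.82   57.04] [-3.1416  0.     -1.5708] meas [ 473.73 -311.31  211.06] [-3.135  -0.0039 -1.571 ] F [ 0.89 -0.86 -1.31] w 22.4 t 24.95
cmd [ 471.96 -309.82  207.04] [-3.1416  0.     -1.5708] meas [ 473.73 -311.31  211.06] [-3.135  -0.0039 -1.571 ] F [ 0.89 -0.86 -1.31] w 22.4 t 24.95
-8 [[289.09993998 279.20358849]]
0 [[289.10797697 271.40705209]]
10 [[289.11700188 262.65502944]]
28 [[289.13090748 249.17578188]]
[([288.4, 242.4], 0.57), ([168.2, 281.1], 0.42), ([285.3, 135.3], 0.37)]
```

View pics/w13.png

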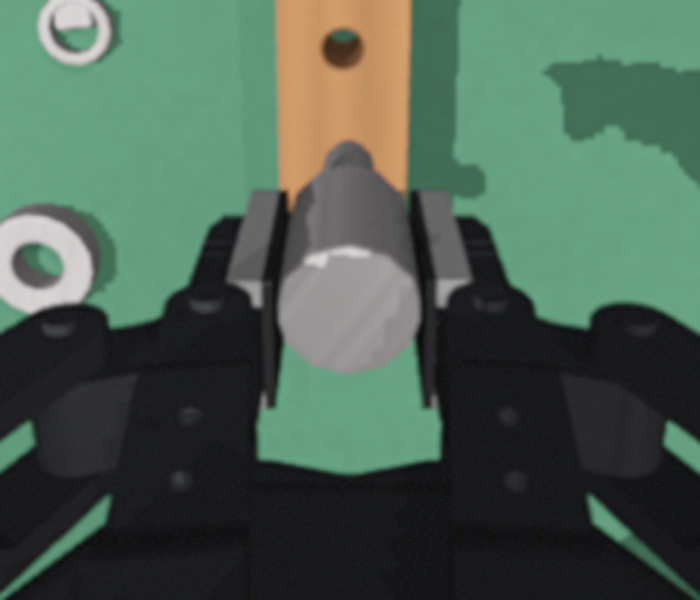

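Run:
```python
from h import *
s=ctrl.read_state(); im=get_image("wrist"); c=cam(im,s)
T=R.from_euler("xyz",s["tool_rot"]).as_matrix()
for d in(-29,43): print(d,[proj(c,s["eef_pos"]+T@[0,y,d]).round(1) for y in(-3,0,3)])
q=models.cut_out("wrist","lock_pin"); m=q[0]["pixels"]; ys,xs=np.where(m); print(q[0]["score"],xs.min(),xs.max(),ys.min(),ys.max())
rows([([560,-150,315],-0.8),(np.append(fx(12.5,-0.1,0)[:2],315),FY)])
print(s["eef_pos"],fx(12.5,-.1,0))
```

```text
-29 [array([[289.1, 297.3]]), array([[289.1, 304. ]]), array([[289.1, 310.5]])]
43 [array([[289.1, 235. ]]), array([[289.1, 239.7]]), array([[289.1, 244.4]])]Traceback (most recent call last):
  File "<stdin>", line 5, in <module>
IndexError: list index out of range
```

Run:
```python
from h import *
rows([([530,-220,315],-1.2),(np.append(fx(12.5,-0.1,0)[:2],315),FY)])
```

```text
[-0.0898, -0.058, -0.108, 0.0, 0.0, -0.3708]
[-0.4135, -0.1376, -0.108, 0.0, 0.0, -1.7508]
```

{"fn": "move_arm", "kwargs": {
  "moves": [
    [[-0.0898,-0.058,-0.108,0.0,0.0,-0.3708],[-0.0898,-0.058,-0.108,0.0,0.0,-0.3708],[-0.4135,-0.1376,-0.108,0.0,0.0,-1.7508],[-0.4135,-0.1376,-0.108,0.0,0.0,-1.7508],[-0.4135,-0.1376,-0.108,0.0,0.0,-1.7508],[-0.4135,-0.1376,-0.108,0.0,0.0,-1.7508],[-0.4135,-0.1376,-0.108,0.0,0.0,-1.7508],[-0.4135,-0.1376,-0.108,0.0,0.0,-1.7508],[-0.4135,-0.1376,-0.108,0.0,0.0,-1.7508],[-0.4135,-0.1376,-0.108,0.0,0.0,-1.7508],[-0.4135,-0.1376,-0.108,0.0,0.0,-1.7508],[-0.4135,-0.1376,-0.108,0.0,0.0,-1.7508],[-0.4135,-0.1376,-0.108,0.0,0.0,-1.7508],[-0.4135,-0.1376,-0.108,0.0,0.0,-1.7508],[-0.4135,-0.1376,-0.108,0.0,0.0,-1.7508],[-0.4135,-0.1376,-0.108,0.0,0.0,-1.7508]]
  ]
}}

```text
clock: 27.15
eef_pos: [609.6, 103.7, 315.1]
tool_rot: [3.142, -0.0, 0.18]
force: [-0.0, -0.1, -2.5]
width: 22.4
```

Run:
```python
from h import *
applied([-0.4135, -0.1376, -0.108, 0.0, 0.0, -1.7508])
s=ctrl.read_state(); im=get_image("wrist"); c=cam(im,s); cv2.imwrite("pics/w14.png",cv2.resize(im["color"][180:420,150:430],None,fx=2.5,fy=2.5,interpolation=cv2.INTER_CUBIC))
T=R.from_euler("xyz",s["tool_rot"]).as_matrix()
print("tip",proj(c,s["eef_pos"]+T@[0,0,43]),"below",proj(c,fx(12.5,-.1,253)))
print("det",[(q["uv"],q["score"]) for q in models.place_of("wrist","guide_mouth")],[(q["uv"],q["score"]) for q in models.place_of("wrist","lock_pin")])
for n in("scene","top"):
    im=get_image(n); cv2.imwrite(f"pics/{n}14.png",im["color"])
```

```text
cmd [609.56 103.68 315.04] [-3.1416  0.      0.18  ] meas [609.55 103.66 315.11] [ 3.1415e+00 -1.0000e-04  1.7990e-01] F [-0.02 -0.07 -2.48] w 22.4 t 27.15
tip [[290.40929532 241.2258773 ]] below [[290.3285967  230.88076592]]
det [([292.1, 230.0], 0.97)] [([284.3, 243.2], 0.97), ([279.7, 189.3], 0.52)]
```

View pics/w14.png

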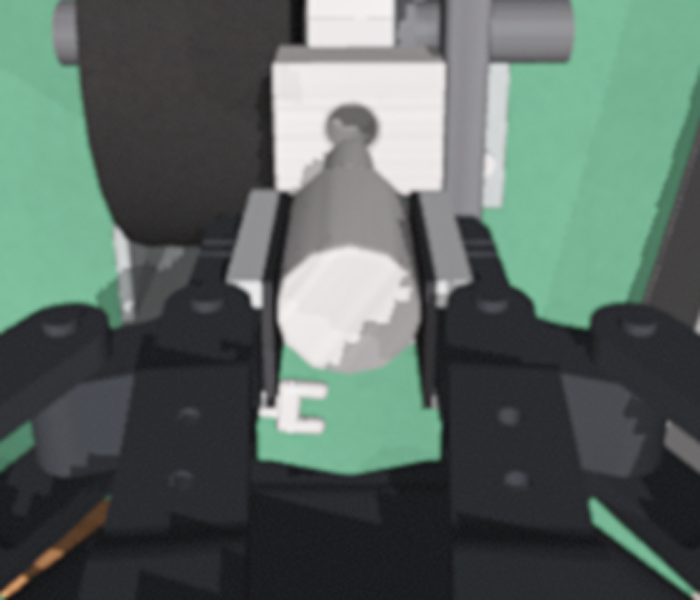

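{"fn": "move_arm", "kwargs": {
  "moves": [
    [[0.0003,0,0.012,0,0,0],[0.0003,0,0.02,0,0,0],[0.0003,0,0.024,0,0,0],[0.0003,0,0.027,0,0,0],[0.0003,0,0.027,0,0,0]]
  ]
}}

```text
clock: 28.02
eef_pos: [609.8, 103.7, 287.9]
tool_rot: [-3.142, 0.0, 0.18]
force: [0.0, -1.2, -0.6]
width: 22.0
```

{"fn": "move_arm", "kwargs": {
  "moves": [
    [[0,0,0.002,0,0,0],[0,0,0.004,0,0,0],[0,0,0.006,0,0,0]]
  ]
}}

```text
clock: 28.4
eef_pos: [609.9, 103.7, 282.0]
tool_rot: [3.142, -0.0, 0.18]
force: [-0.1, -0.5, -1.2]
width: 22.4
```

{"fn": "move_arm", "kwargs": {
  "moves": [
    [[0,0,0.002,0,0,0],[0,0,0.004,0,0,0],[0,0,0.006,0,0,0],[0,0,0.008,0,0,0]]
  ]
}}

```text
clock: 28.9
eef_pos: [609.9, 103.7, 273.9]
tool_rot: [3.142, -0.0, 0.18]
force: [0.1, -0.4, -1.5]
width: 22.4
```

{"fn": "move_arm", "kwargs": {
  "moves": [
    [[0,0,0.002,0,0,0],[0,0,0.004,0,0,0]]
  ]
}}

```text
clock: 29.15
eef_pos: [609.9, 103.7, 269.9]
tool_rot: [-3.142, 0.0, 0.18]
force: [-0.1, -0.0, -1.3]
width: 22.2
```

{"fn": "move_arm", "kwargs": {
  "moves": [
    [[0,0,0.0015,0,0,0],[0,0,0.003,0,0,0]]
  ]
}}

```text
clock: 29.4
eef_pos: [609.9, 103.7, 267.0]
tool_rot: [-3.142, -0.0, 0.18]
force: [0.3, 0.4, -1.2]
width: 22.0
```

{"fn": "move_arm", "kwargs": {
  "moves": [
    [[0,0,0.0015,0,0,0],[0,0,0.003,0,0,0]]
  ]
}}

```text
clock: 29.65
eef_pos: [609.9, 103.7, 264.0]
tool_rot: [3.142, -0.0, 0.18]
force: [0.1, 1.2, -0.9]
width: 22.6
```

{"fn": "move_arm", "kwargs": {
  "moves": [
    [[0,0,0.001,0,0,0],[0,0,0.002,0,0,0]]
  ]
}}

```text
clock: 29.9
eef_pos: [609.9, 103.7, 262.0]
tool_rot: [-3.142, -0.0, 0.18]
force: [-0.2, -0.2, 0.1]
width: 22.2
```

{"fn": "move_arm", "kwargs": {
  "moves": [
    [[0,0,0.001,0,0,0]]
  ]
}}

```text
clock: 30.02
eef_pos: [609.9, 103.7, 261.0]
tool_rot: [3.142, -0.0, 0.18]
force: [0.9, 0.3, -1.8]
width: 22.2
```

{"fn": "move_arm", "kwargs": {
  "moves": [
    [[0,0,0.0007,0,0,0]]
  ]
}}

```text
clock: 30.15
eef_pos: [609.9, 103.7, 260.5]
tool_rot: [3.142, -0.0, 0.18]
force: [-1.8, 0.5, 1.5]
width: 22.2
```

{"fn": "move_arm", "kwargs": {
  "moves": [
    [[0,0,0.0005,0,0,0]]
  ]
}}

```text
clock: 30.28
eef_pos: [609.9, 103.7, 260.5]
tool_rot: [3.142, -0.0, 0.18]
force: [-2.3, -1.1, 4.6]
width: 22.3
```

{"fn": "move_arm", "kwargs": {
  "moves": [
    [[0,0,0.0003,0,0,0],[0,0,0.0003,0,0,0]]
  ]
}}

```text
clock: 30.52
eef_pos: [609.9, 103.7, 260.5]
tool_rot: [3.142, -0.001, 0.18]
force: [-1.9, -0.5, 5.4]
width: 22.3
```

{"fn": "move_arm", "kwargs": {
  "moves": [
    [[0,0,0,0,0,0],[0,0,0,0,0,0],[0,0,0,0,0,0],[0,0,0,0,0,0],[0,0,-0.005,0,0,0],[0,0,-0.02,0,0,0],[0,0,-0.06,0,0,0],[0,0,-0.1,0,0,0],[0,0.07,-0.1,0,0,0],[0,0.07,-0.1,0,0,0],[0,0.07,-0.1,0,0,0]]
  ],
  "jaw": 1
}}

```text
clock: 31.9
eef_pos: [622.5, 34.1, 360.2]
tool_rot: [-3.141, -0.001, 0.178]
force: [-0.9, 0.8, 0.1]
width: 85.0
```

Run:
```python
from h import *
s=ctrl.read_state(); print(s["eef_pos"],s["width"],s["clock"])
im=get_image("wrist"); c=cam(im,s); cv2.imwrite("pics/w15.png",im["color"])
print("head top home",proj(c,fx(12.5,0,289)),"13 proud",proj(c,fx(12.5,0,302)))
im=get_image("scene");c=cam(im);cv2.imwrite("pics/s15.png",cv2.resize(im["color"][155:275,225:385],None,fx=5,fy=5,interpolation=cv2.INTER_CUBIC))
print("scene home",((proj(c,fx(12.5,0,289))-[225,155])*5).round(),"proud",((proj(c,fx(12.5,0,302))-[225,155])*5).round())
```

```text
[622.49810816  34.13956657 360.24748459] 84.9756028642444 31.9
head top home [[289.70397972 119.68781366]] 13 proud [[289.76545583 119.6972586 ]]
scene home [[431. 176.]] proud [[433. 158.]]
```

View pics/s15.png

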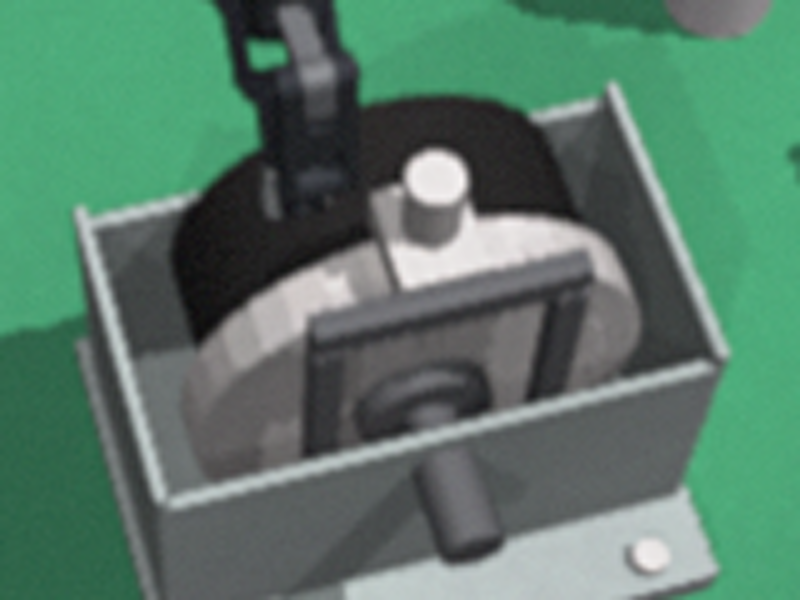

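View pics/w15.png

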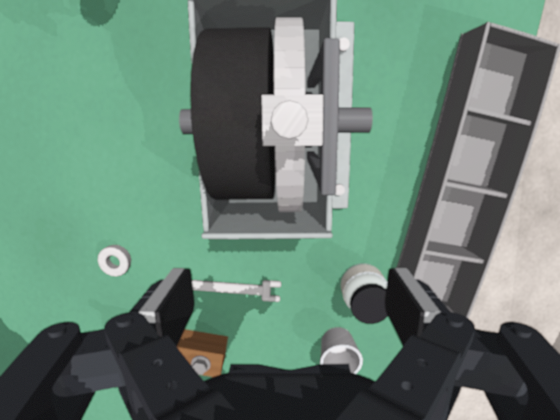

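```bash
python3 -c "
from cell import job
print(job.finish_job())"
```

```text
the job is handed in; nothing more can be done
None
```

I turned the pulley until the timing notch stood under the bush. Then I took the round-headed pin from the middle rack hole, lowered it fully home, released it and handed the job in at about 32 s.

- **Notch:** I turned the pulley with light fingertip strokes. The highest contact force I read was about 17.5 N, at the ends of moves only, so short peaks in between are not excluded. The first stop read 0° by the scene camera, but the view down through the bush showed about 2° short. I trusted that view and nudged the rim 3 mm. The notch walls then looked even on both sides of the hole.
- **Pin:** It met almost no resistance past the 13 mm mark where it would have stood on a bare flange. It stopped with the tool at 260.5 mm against about 260 mm expected, pressing about 5 N.
- **Final check:** After release, the head sits on the bush in the scene picture, about 6 pixels from the predicted home spot in a 5x enlargement. 13 mm proud would be about 18 pixels higher. The gripper stood open and clear of everything. What I could see of the other items looked undisturbed; I did not check each one.
- **Disagreements:** After the nudge, the scene camera's detector read about 2° past top, with a low score. The gripper read 22.3 mm on the 24 mm head, but the pin hung straight and centred.

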